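Put the drinks away in the spirits case

TASK

Put the drinks away for the night: set the cork stopper upright and fully home in the neck of the earthenware decanter, lay every pocket flask flat on the floor of the open wooden case (none on top of another), and after the flasks are in, bring the case's lid down and press it past its catch until it is fully shut. Do not tip the decanter or shove it about, and leave the other things on the table where they are.

Things in the scene. Friction and masses are not known exactly. Their poses are not given: they have to be found in the camera images.
- case: Fixed wooden spirits case: open box 202 (its x) x 312 (its y) x 60 high, walls 6 thick, inner floor 6 up, blue felt; inside 190 x 300 x 54 deep. Origin: centre of its underside. The hinge runs along its rim at x = +101; a brass ball catch stands 12 inwards from the middle of the wall at -x, 40 up.
- case_lid (a joint): Angle of the lid: 0 shut, about 1.6 upright. Lid 202 (hinge to free edge) x 312 x 12 thick, stiff hinge: it stays where left (3 N at the free edge moves it). A brass striker hangs 40 under the lid, 24 in from the middle of the free edge; it meets the catch at about 0.14 and leaves the lid ajar; 10 to 15 N on the middle of the free edge takes it past (at 0.07) and it stays shut (0 to 0.025).
- lid_hinge (a point): Point on the hinge axis, at the middle of the lid's width and on the lid's underside, 60.5 above the table. The axis runs along the case's y.
- lid_edge (a point): Middle of the lid's free edge, on the lid's upper (outer) face, 202 from the hinge; 72.5 above the table when shut.
- decanter: Round earthenware decanter standing on the table, 150 tall, body 110 across, straight neck 48 outside and 38 inside diameter, the neck open 52 deep; 1.3 kg, loose. Origin: centre of its underside, z up.
- decanter_rim (a point): Centre of the decanter's open mouth, level with its rim, 150 above its underside.
- stopper: Stopper standing upright on a marble coaster (6 thick, 90 across): cork plug 45 long tapering from 34 at its top to 26 at its foot, above it a wooden flange 54 across, 8 thick, and on that a wooden grip 30 in diameter, 40 tall; 93 tall, 0.09 kg. Origin: centre of the cork foot, z up. Home: the flange rests on the rim, the foot 45 below it. Grip it 76 above the origin.
- flask1: Slim flat steel pocket flask with a black cap, lying flat; 106 long x 38 wide x 24 thick. Origin: centre of the underside of its 80 long body; x points to the cap (body from -40 to +40, neck and cap 22 in diameter from +40 to +66), z up. Grip the body across its 38 width (y), at the origin. All flasks are alike; some may be absent.
- flask2: Slim flat steel pocket flask with a black cap, lying flat; 106 long x 38 wide x 24 thick. Origin: centre of the underside of its 80 long body; x points to the cap (body from -40 to +40, neck and cap 22 in diameter from +40 to +66), z up. Grip the body across its 38 width (y), at the origin. All flasks are alike; some may be absent.
- flask3: Slim flat steel pocket flask with a black cap, lying flat; 106 long x 38 wide x 24 thick. Origin: centre of the underside of its 80 long body; x points to the cap (body from -40 to +40, neck and cap 22 in diameter from +40 to +66), z up. Grip the body across its 38 width (y), at the origin. All flasks are alike; some may be absent.
- flask4: Slim flat steel pocket flask with a black cap, lying flat; 106 long x 38 wide x 24 thick. Origin: centre of the underside of its 80 long body; x points to the cap (body from -40 to +40, neck and cap 22 in diameter from +40 to +66), z up. Grip the body across its 38 width (y), at the origin. All flasks are alike; some may be absent.
- shell1: White sea shell 56 across, 30 high; leave alone. Origin: its underside.
- shell2: Stone-coloured sea shell 56 across, 30 high; leave alone. Origin: its underside.
- candle: Red pillar candle 60 across, 106 high; leave alone. Origin: its underside.
- tumbler: Glass tumbler 72 across, 85 high; leave alone. Origin: its underside.
- frame: Standing photo frame 170 wide, 130 high; leave alone. Origin: underside of the panel.
- bowl: Blue bowl 100 across, 45 high; leave alone. Origin: its underside.

How it is judged:
On the way, in this order (a step that is already met when the one before it is completed fails the run):
1. every flask lies on the floor of the case while the lid is still open (x of flask1 in the frame of case between -0.095 and 0.095 m and y of flask1 in the frame of case between -0.148 and 0.148 m and z of each of flask1, flask2, flask3, flask4 in the frame of case below 0.016 m and angle between each of flask1, flask2, flask3, flask4's own z axis and vertical below 0.25 rad and x of flask2 in the frame of case between -0.095 and 0.095 m and y of flask2 in the frame of case between -0.148 and 0.148 m and x of flask3 in the frame of case between -0.095 and 0.095 m and y of flask3 in the frame of case between -0.148 and 0.148 m and x of flask4 in the frame of case between -0.095 and 0.095 m and y of flask4 in the frame of case between -0.148 and 0.148 m and value of joint case_lid above 0.2 rad), for 0.2 s.
2. the lid has been pressed past its catch (value of joint case_lid below 0.035 rad), for 0.2 s.
At the end, for the whole second after the job is handed in: Every flask lies flat on the case floor (within 10 mm, tilt under 0.25 rad), the lid is below 0.035 rad, the stopper is in the neck (foot 41 mm or more below the rim, within 5 mm of centre and 0.1 rad of straight), the decanter upright, all at rest (value of joint case_lid below 0.035 rad and horizontal distance between stopper and decanter_rim below 0.005 m and z of stopper in the frame of decanter_rim below -0.041 m and angle between the z axis of stopper and the z axis of decanter, either way round below 0.1 rad and angle between decanter's own z axis and vertical below 0.1 rad and x of flask1 in the frame of case between -0.095 and 0.095 m and y of flask1 in the frame of case between -0.148 and 0.148 m and z of each of flask1, flask2, flask3, flask4 in the frame of case below 0.016 m and angle between each of flask1, flask2, flask3, flask4's own z axis and vertical below 0.25 rad and x of flask2 in the frame of case between -0.095 and 0.095 m and y of flask2 in the frame of case between -0.148 and 0.148 m and x of flask3 in the frame of case between -0.095 and 0.095 m and y of flask3 in the frame of case between -0.148 and 0.148 m and x of flask4 in the frame of case between -0.095 and 0.095 m and y of flask4 in the frame of case between -0.148 and 0.148 m and linear speed of each of stopper, decanter below 0.02 m/s); the robot touches nothing.
It fails at once if the decanter is tipped (over 0.35 rad) or shoved about (over 50 mm) (angle between decanter's own z axis and vertical above 0.35 rad or distance of decanter from where it was at the start of the episode above 0.05 m).
It fails at once if one of the other things on the table (shells, candle, tumbler, frame, bowl) is moved more than 60 mm (distance of any of shell1, shell2, candle, tumbler, frame, bowl from where it was at the start of the episode above 0.06 m).
Of flask1, flask2, flask3, flask4 only 3 to 4 are there at a start; the rules pass over those that are not, and their reading is None.
At some moment in a run one of flask1, flask2, flask3, flask4 may be knocked a few centimetres aside while the robot is not near it.
It also fails if it takes over 202 s, if anything falls off the work surface, if the arm or the gripper's body presses on something with over 40 N, if the wrist force passes 120 N, or if a joint passes its speed limit or range.

ROBOT

A 7-joint arm with a two-finger parallel gripper is mounted at the origin on the work surface. World frame = base frame: x ahead of the robot, y to its left, z up, the work surface at z = 0. Lengths are in m, angles in rad, forces in N, time in s.
With the tool pointing down it reaches from about 0.425 to 0.825 m from the base axis. Payload 3.6 kg.
Tool frame: the origin (TCP) lies at the very end of the fingers, on their centre line; the grasp point (between the pads) lies 19 mm behind it; z points along the fingers, y is the direction in which the jaws open and shut (so a half turn about z gives the same grasp; the last joint's range is limited). The gripper opens to 85 mm and grips with 20 to 120 N. Pads are 22 mm wide; open, the fingers measure 114 mm over their backs; the gripper's body (76 mm by 85 mm) begins 54 mm behind the grasp point. The pads swing forward as they close: fully open they stand 13 mm farther back than shut.
Start: joints at [-1.313, 0.615, -0.013, 1.423, 0.008, 1.103, -0.04], TCP at [0.182, 0.624, 0.231] pointing down, gripper open.
Joint ranges: [-3.12, 3.12], [-0.3, 2.06], [-1.34, 1.32], [0.26, 2.42], [-1.36, 4.5], [0.01, 1.98], [-2.84, 2.84]. Speed limits (rad/s): [2.79, 2.79, 3.14, 3.14, 3.14, 3.14, 3.14].

INTERFACE

Orientations are given as a rotation vector (axis times angle).
In Python, from cell import ctrl gives the robot as it stands.
- The arm moves only by the shell command python3 -m crank 'ROWS'. ROWS is a JSON object of lists of equal length, an entry for each row: "angular": the turn, a rotation vector about the tool's x, y, z in degrees, a list of three; "linear": the shift along the tool's x, y, z in m, a list of three; "fingers": the closure, from -1 (fully open) to 1 (shut). In form: {"angular": [[rx, ry, rz], ...], "linear": [[dx, dy, dz], ...], "fingers": [fingers, ...]}. A call has 1 to 10 rows; each row shifts and turns the commanded pose from where the row before left it, along the tool's axes as they then stand; what a row does not reach is not made up. A row lasts 1/12 s, in which the tool goes at most 41.7 mm and 7.16 degrees, less where a joint would pass 70% of its speed; a pose out of reach is approached as far as the arm can. A call is refused whole if a number of a shift passes 0.0417 or a number of a turn 7.16, either way. A call with a gripper value outside its range is refused whole. The fingers move at their own pace and stop on an object; the grip force is fixed at half the most. Time passes only in rows, so rows that do not move let the fingers close. It gives the time, the measured TCP pose, the force and the opening at its end, in the units of the state.
- ctrl.read_state(): the state, without advancing time (a new reading comes with each control period).
- ctrl.read_camera(name): name is "scene" or "top" or "wrist"; returns a dict with "image" (420x560x3 uint8, red, green, blue), "vertical_fov" (degrees; the focal length in pixels is half the picture's height over the tangent of half this angle, whatever the lens; pixels are square), "cx", "cy" (the principal point, pixels), "R" (3x3) and "t" (3): a world point X has camera coordinates R X + t. Camera axes: x right, y down, z forward; pixel columns grow to the right and rows downward; lengths in m; the calibration is good to about 2 mm. The wrist camera is an equidistant fisheye: a pixel r from the principal point sees the ray r / f radians off the axis. A picture is of the moment at which its call begins. There is no depth.
- ctrl.sign_off(): hands the job in, once; it reports no verdict.
The state is a dict: "t": time; "joint_pos": joint angles; "qd": joint speeds; "joint_torque": joint torques, N m; "tool_pos": TCP position; "ee_rot": TCP orientation; "wrist_force": force on the tool from outside, world axes, zero at the start; "moment": the same for the moment, N m; "gripper_width": finger opening in m.
Only numpy, scipy, OpenCV 4.12 (cv2) and the standard library are available. Lean on these libraries where they do the work, as an engineer would, in place of code of your own. Each camera call takes 0.05 s, during which the arm holds its last target.

## Working session

There is one attempt and no reset: what is moved stays moved. The work goes in short steps, Python scripts to look and compute and a shell command to move; the robot and the scene stay as the last step left them, time stands still between calls to the robot, and variables do not carry over. Pictures are saved under pics/ and viewed, and the job is handed in when it is done.

```bash
ls; mkdir -p pics; python3 - <<'E'
from cell import ctrl
import cv2
s=ctrl.read_state();print({k:(v if not hasattr(v,'__len__') else [round(float(x),3) for x in v]) for k,v in s.items()})
for n in ["scene","top","wrist"]:
    c=ctrl.read_camera(n);cv2.imwrite(f"pics/{n}0.png",c["image"][:,:,::-1]);print(n,c["vertical_fov"],c["cx"],c["cy"],c["R"],c["t"])
E
```

```text
pics
{'t': 0.0, 'joint_pos': [-1.314, 0.616, -0.013, 1.425, 0.008, 1.103, -0.04], 'qd': [-0.001, 0.001, 0.001, 0.001, -0.002, -0.001, 0.0], 'joint_torque': [-0.0, -46.923, 0.259, -17.104, 0.01, 0.01, 0.0], 'tool_pos': [0.182, 0.623, 0.23], 'ee_rot': [-0.444, -3.11, 0.004], 'wrist_force': [-0.198, 1.077, 0.276], 'moment': [-0.009, 0.033, 0.0], 'gripper_width': 0.08533064223936487}
scene 45.172499184135944 278.2704864506085 218.2634777022858 [[ 0.66653297  0.74515488 -0.02186323]
 [ 0.382651   -0.36715228 -0.84780742]
 [-0.63977497  0.55672561 -0.52985336]] [-0.37661662 -0.14165915  1.72084335]
top 48.14024367084237 276.03129575908923 200.310195308078 [[-1.41061791e-03 -9.99955191e-01  9.36088466e-03]
 [-9.93788180e-01  3.60121452e-04 -1.11287568e-01]
 [ 1.11279210e-01 -9.45972077e-03 -9.93744158e-01]] [-0.03030535  0.57636743  1.23396809]
wrist 65.70646984690485 283.47922654709623 209.59207616761444 [[ 0.2794949   0.96014421 -0.0023861 ]
 [ 0.92576297 -0.26882586  0.26588641]
 [ 0.25464786 -0.07652286 -0.96400141]] [-0.64843654 -0.03576793  0.37760801]
```

View pics/scene0.png

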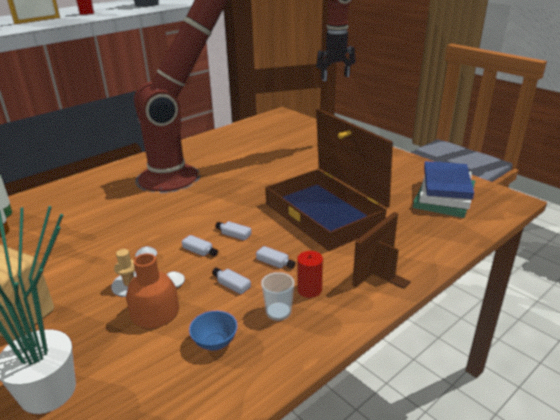

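View pics/top0.png

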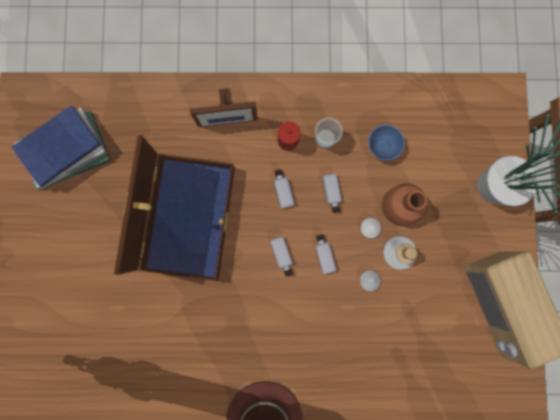

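View pics/wrist0.png

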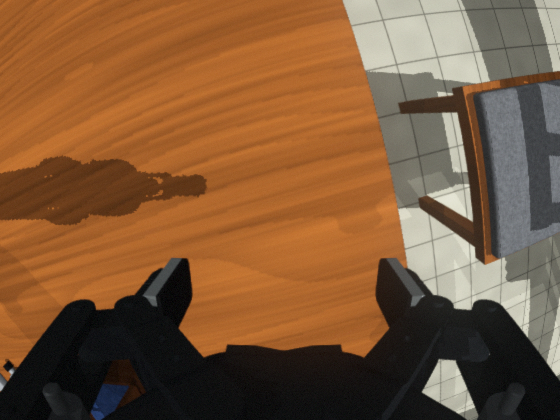

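The pictures show four flasks: bodies in the top view near (285,192), (333,190), (283,252), (326,258). The case is at about (190,218) with its lid up on the left (+y). The decanter is at (407,205), and the stopper on its coaster at (402,254). Next I measure them.

```bash
cat > h.py <<'E'
import numpy as np, cv2
from cell import ctrl
from scipy.spatial.transform import Rotation as Ro
def f(c): return 210/np.tan(np.radians(c["vertical_fov"]/2))
def ray(c,u,v):
    d=np.array([(u-c["cx"]),(v-c["cy"])])/f(c)
    if c.get("fish"):
        r=np.hypot(*d); k=np.sin(r)/r if r>1e-9 else 1
        q=np.array([d[0]*k,d[1]*k,np.cos(r)])
    else: q=np.array([d[0],d[1],1.])
    R=np.array(c["R"]);t=np.array(c["t"])
    return -R.T@t, R.T@q
def onz(c,u,v,z):
    o,d=ray(c,u,v); return o+d*(z-o[2])/d[2]
def proj(c,X):
    q=np.array(c["R"])@X+np.array(c["t"])
    if c.get("fish"):
        th=np.arctan2(np.hypot(q[0],q[1]),q[2]); n=np.hypot(q[0],q[1])+1e-12
        return c["cx"]+f(c)*th*q[0]/n, c["cy"]+f(c)*th*q[1]/n
    return c["cx"]+f(c)*q[0]/q[2], c["cy"]+f(c)*q[1]/q[2]
def cam(n):
    c=dict(ctrl.read_camera(n)); c["fish"]=(n=="wrist"); return c
def two(c1,p1,c2,p2):
    o1,d1=ray(c1,*p1);o2,d2=ray(c2,*p2)
    s=np.linalg.lstsq(np.c_[d1,-d2],o2-o1,rcond=None)[0]
    a=o1+d1*s[0];b=o2+d2*s[1]; return (a+b)/2,np.linalg.norm(a-b)
def save(c,n,crop=None,k=1):
    im=c["image"]
    if crop: im=im[crop[1]:crop[3],crop[0]:crop[2]]
    cv2.imwrite("pics/"+n+".png",cv2.resize(im,None,fx=k,fy=k,interpolation=cv2.INTER_CUBIC)[:,:,::-1])
def flasks(c):
    im=c["image"]; hsv=cv2.cvtColor(im,cv2.COLOR_RGB2HSV)
    out=[]
    m=((hsv[...,1]<70)&(hsv[...,2]>110)).astype(np.uint8)
    n,l,st,ce=cv2.connectedComponentsWithStats(m)
    for i in range(1,n):
        if 150<st[i,4]<900:
            out.append((ce[i],st[i],cv2.minAreaRect(np.argwhere(l==i)[:,::-1].astype(np.float32))))
    return out
def pose():
    s=ctrl.read_state(); p=np.array(s["tool_pos"]);R=Ro.from_rotvec(s["ee_rot"]).as_matrix()
    return s,p,R
E
python3 - <<'E'
from h import *
c=cam("top")
for ce,st,r in flasks(c):
    print(ce.round(1),st,[np.round(a,1) for a in r], onz(c,*ce,0.024)[:2].round(4))
save(c,"t1",(110,110,310,285),4)
save(c,"t2",(260,110,460,300),3)
E
```

```text
[327.6 132.1] [315 118  28  30 646] [array([328.5, 132.5]), array([29., 27.]), np.float64(90.0)] [ 0.7667 -0.1734]
[547.2 136.2] [542 125  11  23 156] [array([547.8, 136.2]), array([ 8.1, 23.2]), np.float64(12.5)] [ 0.7555 -0.7818]
[331.8 189. ] [323 173  19  34 463] [array([332. , 189.8]), array([32.7, 15.5]), np.float64(80.5)] [ 0.6081 -0.1827]
[283.3 191.9] [274 175  20  34 452] [array([283.1, 191.1]), array([33.2, 14.8]), np.float64(76.0)] [ 0.6002 -0.0507]
[370.4 227.7] [360 217  22  22 359] [array([370.5, 227.7]), array([20.9, 20.6]), np.float64(18.4)] [ 0.5028 -0.2855]
[281.  252.5] [270 236  22  35 472] [array([281.3, 253.3]), array([33.5, 14.9]), np.float64(71.6)] [ 0.4367 -0.0439]
[396.  252.2] [383 236  32  34 617] [array([398.5, 252.5]), array([33., 31.]), np.float64(90.0)] [ 0.4371 -0.3529]
[325.3 257.4] [315 240  22  35 481] [array([325.1, 256.6]), array([34.2, 15.3]), np.float64(75.3)] [ 0.4233 -0.1626]
[369.7 280.3] [360 270  21  22 359] [array([370. , 280.5]), array([21., 20.]), np.float64(90.0)] [ 0.3626 -0.2804]
[552.5 388.2] [544 357  16  63 853] [array([551.5, 388. ]), array([62., 15.]), np.float64(90.0)] [ 0.0838 -0.7516]
```

View pics/t1.png

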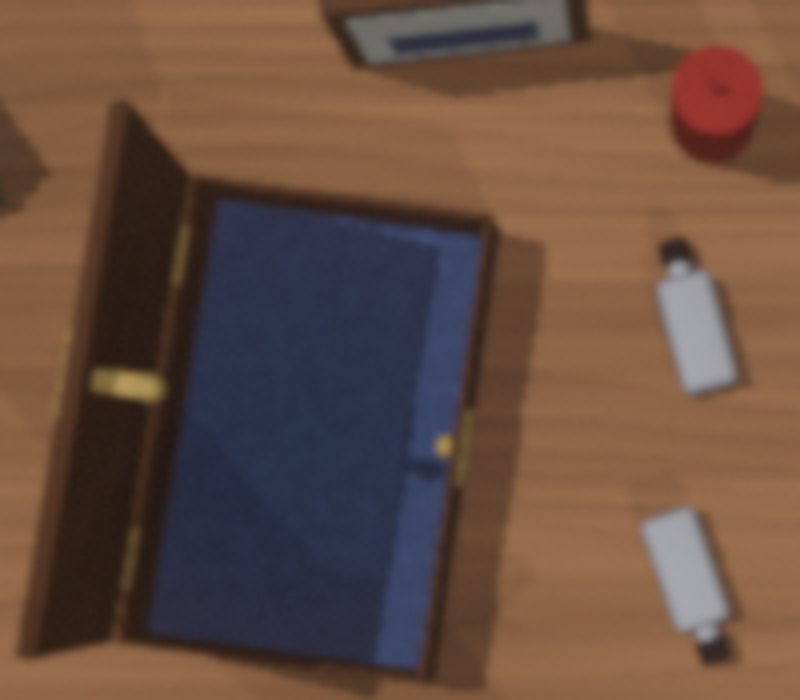

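View pics/t2.png

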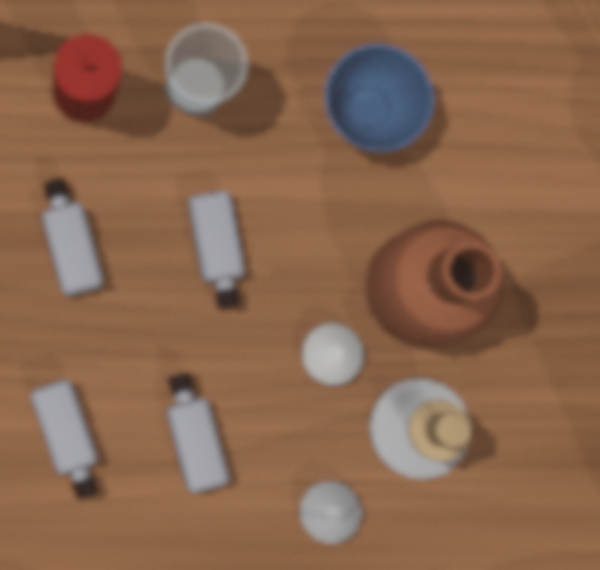

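```bash
python3 - <<'E'
from h import *
c=cam("top"); s=cam("scene")
print("cam",ray(c,0,0)[0].round(3))
g=lambda x,y:(110+x/4-.375,110+y/4-.375)
print("case rim corners")
for n,p in dict(nearR=(495,220),nearBR=(432,680),hingeT=(190,180),hingeB=(125,640)).items(): print(n,onz(c,*g(*p),0.06)[:2].round(4))
print("lid top corners z.26",onz(c,*g(120,100),.262)[:2].round(4),onz(c,*g(28,655),.262)[:2].round(4))
g=lambda x,y:(260+x/3-.33,110+y/3-.33)
print("dec rim",onz(c,*g(470,272),.15)[:2].round(4))
print("stopper top",onz(c,*g(452,430),.099)[:2].round(4),"flange",onz(c,*g(440,430),.059)[:2].round(4),"coaster",onz(c,*g(420,429),.006)[:2].round(4))
# flasks: axis direction
hsv=cv2.cvtColor(c["image"],cv2.COLOR_RGB2HSV)
for ce,st,r in flasks(c):
    if not(440<st[4]<500):continue
    b=cv2.boxPoints(r); W=np.array([onz(c,*p,.022)[:2] for p in b]); e=[W[1]-W[0],W[2]-W[1]]
    L=[np.linalg.norm(x) for x in e]; d=e[int(np.argmax(L))]
    ctr=W.mean(0); d/=np.linalg.norm(d); 
    if d[0]<0:d=-d
    v=[]
    for sg in(1,-1):
        q=proj(c,np.r_[ctr+sg*d*.058,.012]); v.append(c["image"][int(q[1])-1:int(q[1])+2,int(q[0])-1:int(q[0])+2].sum(2).mean())
    print("flask",ctr.round(4),np.round(L,4),"yaw",np.degrees(np.arctan2(d[1],d[0])).round(1),"cap+x" if v[0]<v[1] else "cap-x",np.round(v))
save(s,"s1",(90,180,300,350),3.5)
save(s,"s2",(250,100,420,260),4)
E
```

```text
cam [ 0.435 -0.019  1.291]
case rim corners
nearR [0.6686 0.0826]
nearBR [0.3672 0.1206]
hingeT [0.6955 0.2852]
hingeB [0.3931 0.319 ]
lid top corners z.26 [0.6982 0.2755] [0.3921 0.3155]
dec rim [ 0.563  -0.3732]
stopper top [ 0.4348 -0.3692] flange [ 0.4348 -0.3705] coaster [ 0.4357 -0.3675]
flask [ 0.6066 -0.1834] [0.0424 0.0898] yaw 8.5 cap-x [311. 141.]
flask [ 0.6028 -0.05  ] [0.0411 0.0912] yaw 13.7 cap+x [152. 309.]
flask [ 0.4348 -0.0447] [0.04   0.0894] yaw 18.3 cap-x [304. 138.]
flask [ 0.4256 -0.1621] [0.0417 0.0909] yaw 14.1 cap+x [193. 340.]
```

View pics/s1.png

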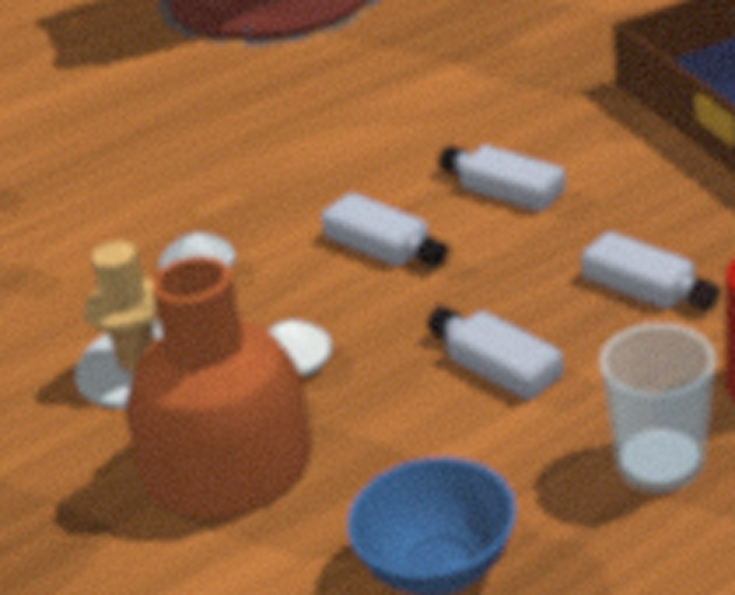

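View pics/s2.png

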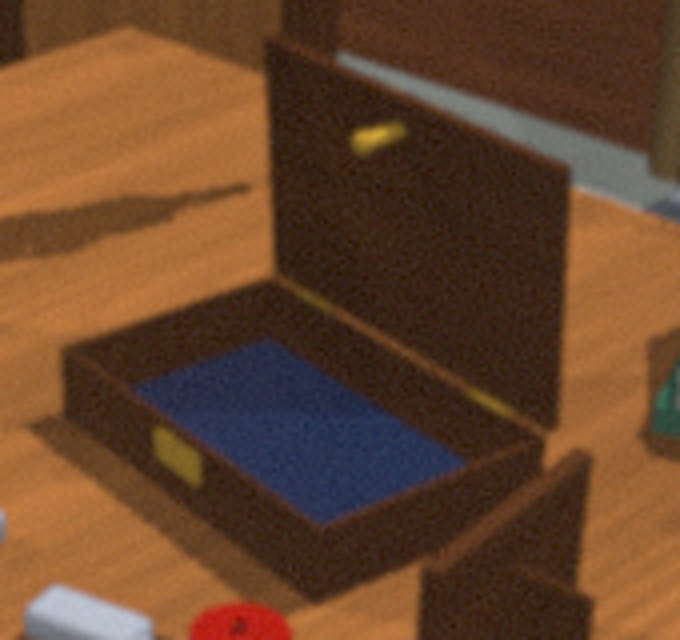

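```bash
cat >> h.py <<'E'
def plan(x,y,z,jawyaw=None):
    """jawyaw: world yaw (deg) of jaw line (tool y), mod 180"""
    s,p,R=pose()
    if jawyaw is None: jy=np.degrees(np.arctan2(R[1,1],R[0,1]))
    else:
        cur=np.degrees(np.arctan2(R[1,1],R[0,1])); jy=cur+((jawyaw-cur+90)%180-90)
    a=np.radians(jy); Y=np.array([np.cos(a),np.sin(a),0]);Z=np.array([0,0,-1.]);X=np.cross(Y,Z)
    T=np.c_[X,Y,Z]
    rv=np.degrees(Ro.from_matrix(R.T@T).as_rotvec())
    d=np.array([x,y,z])-p
    print("tcp",p.round(4),"jaw",np.degrees(np.arctan2(R[1,1],R[0,1])).round(1),"q",np.round(s["joint_pos"],2),"w",round(s["gripper_width"],4),"F",np.round(s["wrist_force"],1),"t",round(s["t"],2))
    print("turn deg (tool)",rv.round(2),"rows",np.ceil(np.abs(rv).max()/7.16))
    print("shift in now-axes",(R.T@d).round(4)," shift in final axes",(T.T@d).round(4))
E
python3 - <<'E'
from h import *
plan(.45,.4,.36,108.3)
plan(.4348,-.0447,.15,108.3)
E
```

```text
tcp [0.1819 0.6238 0.2309] jaw 73.7 q [-1.31  0.62 -0.01  1.42  0.01  1.1  -0.04] w 0.0852 F [ 0.2  0.1 -0.6] t 0.3
turn deg (tool) [-5.000e-02 -2.000e-02 -3.456e+01] rows 5.0
shift in now-axes [-0.32   -0.1399 -0.129 ]  shift in final axes [-0.1843 -0.2966 -0.1291]
tcp [0.1819 0.6238 0.2309] jaw 73.7 q [-1.31  0.62 -0.01  1.42  0.01  1.1  -0.04] w 0.0852 F [ 0.2  0.1 -0.6] t 0.3
turn deg (tool) [-5.000e-02 -2.000e-02 -3.456e+01] rows 5.0
shift in now-axes [-0.4299 -0.5709  0.0814]  shift in final axes [-0.0302 -0.7141  0.0809]
```

```bash
python3 -m crank '{"angular":[[0,0,0],[0,0,0],[0,0,0],[0,0,0],[0,0,-7],[0,0,-7],[0,0,-7],[0,0,-7],[0,0,-6.5]],"linear":[[0,0,-0.035],[0,0,-0.035],[0,0,-0.035],[0,0,-0.025],[0,0,0],[0,0,0],[0,0,0],[0,0,0],[0,0,0]],"fingers":[-1,-1,-1,-1,-1,-1,-1,-1,-1]}'
python3 -m crank '{"angular":[[0,0,0],[0,0,0],[0,0,0],[0,0,0],[0,0,0],[0,0,0],[0,0,0],[0,0,0],[0,0,0],[0,0,0]],"linear":[[-0.025,-0.03,0],[-0.025,-0.03,0],[-0.025,-0.03,0],[-0.025,-0.03,0],[-0.025,-0.03,0],[-0.025,-0.03,0],[-0.025,-0.03,0],[-0.01,-0.035,0],[0,-0.035,0],[0,-0.035,0]],"fingers":[-1,-1,-1,-1,-1,-1,-1,-1,-1,-1]}'
python3 - <<'E'
from h import *
plan(.4348,-.0447,.15,108.3)
E
```

```text
t: 1.05
tool_pos: [0.182, 0.6238, 0.3612]
ee_rot: [0.507, -3.1, 0.001]
wrist_force: [0.5, -0.6, -0.4]
gripper_width: 0.0853
t: 1.88
tool_pos: [0.4575, 0.3808, 0.3606]
ee_rot: [0.496, -3.102, 0.001]
wrist_force: [-0.1, 0.2, -0.5]
gripper_width: 0.0852
tcp [0.4575 0.3808 0.3606] jaw 108.2 q [-0.67  0.44 -0.1   1.37  0.05  1.34  1.12] w 0.0852 F [-0.1  0.2 -0.5] t 1.88
turn deg (tool) [-0.03 -0.04 -0.13] rows 1.0
shift in now-axes [ 0.1541 -0.397   0.211 ]  shift in final axes [ 0.1551 -0.3968  0.2106]
```

```bash
sed -i 's/jy=cur+((jawyaw-cur+90)%180-90)/jy=jawyaw/' h.py
python3 -m crank '{"angular":[[0,0,7],[0,0,7],[0,0,7],[0,0,7],[0,0,7],[0,0,7],[0,0,7],[0,0,7],[0,0,7],[0,0,7]],"linear":[[0,0,0],[0,0,0],[0,0,0],[0,0,0],[0,0,0],[0,0,0],[0,0,0],[0,0,0],[0,0,0],[0,0,0]],"fingers":[-1,-1,-1,-1,-1,-1,-1,-1,-1,-1]}'
python3 -m crank '{"angular":[[0,0,7],[0,0,7],[0,0,7],[0,0,7],[0,0,7],[0,0,7],[0,0,7],[0,0,7],[0,0,7],[0,0,7]],"linear":[[0,0,0],[0,0,0],[0,0,0],[0,0,0],[0,0,0],[0,0,0],[0,0,0],[0,0,0],[0,0,0],[0,0,0]],"fingers":[-1,-1,-1,-1,-1,-1,-1,-1,-1,-1]}'
python3 -m crank '{"angular":[[0,0,7],[0,0,7],[0,0,7],[0,0,7],[0,0,7],[0,0,5]],"linear":[[0,0,0],[0,0,0],[0,0,0],[0,0,0],[0,0,0],[0,0,0]],"fingers":[-1,-1,-1,-1,-1,-1]}'
python3 - <<'E'
from h import *
plan(.4348,-.0447,.12,-71.7)
E
```

```text
t: 2.72
tool_pos: [0.4561, 0.3827, 0.3612]
ee_rot: [-1.379, -2.822, 0.0]
wrist_force: [0.1, -0.1, 0.3]
gripper_width: 0.0857
t: 3.55
tool_pos: [0.4561, 0.3828, 0.3612]
ee_rot: [-2.749, -1.521, 0.001]
wrist_force: [-0.5, -0.1, -0.6]
gripper_width: 0.0853
t: 4.05
tool_pos: [0.456, 0.3829, 0.3612]
ee_rot: [3.103, 0.49, -0.001]
wrist_force: [-0.6, -0.9, -0.2]
gripper_width: 0.0853
tcp [0.456  0.3829 0.3612] jaw -72.0 q [-1.11  0.49  0.64  1.38 -0.29  1.36 -1.72] w 0.0853 F [-0.6 -0.9 -0.2] t 4.05
turn deg (tool) [-0.    0.02 -0.35] rows 1.0
shift in now-axes [-0.1519  0.4002  0.2412]  shift in final axes [-0.1544  0.3993  0.2412]
```

```bash

python3 -m crank '{"angular":[[0,0,-0.3],[0,0,0],[0,0,0],[0,0,0],[0,0,0],[0,0,0],[0,0,0],[0,0,0],[0,0,0],[0,0,0]],"linear":[[-0.0154,0.04,0],[-0.0154,0.04,0],[-0.0154,0.04,0],[-0.0154,0.04,0],[-0.0154,0.04,0],[-0.0154,0.04,0],[-0.0154,0.04,0],[-0.0154,0.04,0],[-0.0154,0.04,0],[-0.0154,0.04,0]],"fingers":[-1,-1,-1,-1,-1,-1,-1,-1,-1,-1]}'
python3 -m crank '{"angular":[[0,0,0],[0,0,0],[0,0,0],[0,0,0],[0,0,0],[0,0,0],[0,0,0],[0,0,0]],"linear":[[0,0,0.04],[0,0,0.04],[0,0,0.04],[0,0,0.04],[0,0,0.04],[0,0,0.04],[0,0,0],[0,0,0]],"fingers":[-1,-1,-1,-1,-1,-1,-1,-1]}'
python3 - <<'E'
from h import *
plan(.4348,-.0447,.004,-71.7)
w=cam("wrist"); save(w,"w1"); print(proj(w,np.array([.4348,-.0447,.022])))
c=cam("top");
for ce,st,r in flasks(c): print(ce.round(1),st[4])
E
```

```text
t: 4.88
tool_pos: [0.4372, -0.0353, 0.3616]
ee_rot: [-3.1, -0.507, -0.002]
wrist_force: [0.9, -0.3, 0.1]
gripper_width: 0.0854
t: 5.55
tool_pos: [0.4368, -0.0337, 0.1206]
ee_rot: [-3.1, -0.505, 0.007]
wrist_force: [-0.1, -1.2, -0.1]
gripper_width: 0.0853
tcp [ 0.4368 -0.0337  0.1206] jaw -71.5 q [-0.38  0.53  0.59  2.15 -0.51  0.61 -0.67] w 0.0853 F [-0.1 -1.2 -0.1] t 5.55
turn deg (tool) [-0.07  0.23  0.2 ] rows 1.0
shift in now-axes [-0.0049  0.0099  0.1166]  shift in final axes [-0.0054  0.0098  0.1166]
(np.float64(295.142753378713), np.float64(217.88659195618263))
[327.7 132.3] 671
[543.6 137.2] 339
[ 85.9 159. ] 231
[331.9 189.1] 478
[283.6 192. ] 473
[370.4 227.7] 361
[396.1 252.1] 627
[325.4 256.6] 435
[371.2 283.1] 235
[226.5 322.8] 265
[552.5 388.1] 859
```

View pics/w1.png

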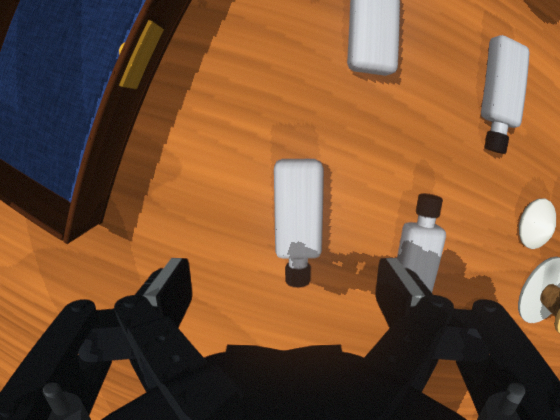

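```bash
python3 - <<'E'
from h import *
w=cam("wrist")
for p in [(299,208),(299,160),(301,258)]: print(onz(w,*p,.022).round(4))
a=onz(w,299,208,.022); plan(a[0],a[1],.004,-71.7)
E
```

```text
[ 0.446  -0.0456  0.022 ]
[ 0.4812 -0.0334  0.022 ]
[ 0.4067 -0.0612  0.022 ]
tcp [ 0.4398 -0.0339  0.1237] jaw -71.5 q [-0.38  0.52  0.59  2.14 -0.51  0.61 -0.67] w 0.0856 F [ 0.4 -0.   1. ] t 5.7
turn deg (tool) [ 0.1  -0.29  0.25] rows 1.0
shift in now-axes [0.0016 0.0129 0.1197]  shift in final axes [0.0022 0.0131 0.1197]
```

```bash

python3 -m crank '{"angular":[[0,0,-1],[0,0,0],[0,0,0],[0,0,0],[0,0,0],[0,0,0],[0,0,0]],"linear":[[0.001,0.013,0.02],[0,0,0.03],[0,0,0.03],[0,0,0.025],[0,0,0.01],[0,0,0],[0,0,0]],"fingers":[-1,-1,-1,-1,-1,-1,-1]}'
python3 - <<'E'
from h import *
plan(.444,-.047,.004,-70)
w=cam("wrist"); save(w,"w2")
E
```

```text
t: 6.28
tool_pos: [0.4447, -0.0458, 0.0079]
ee_rot: [3.095, 0.533, 0.006]
wrist_force: [0.6, 0.0, 0.4]
gripper_width: 0.0854
tcp [ 0.4447 -0.0458  0.0079] jaw -70.4 q [-0.15  0.73  0.31  2.2  -0.73  0.31 -0.44] w 0.0854 F [0.6 0.  0.4] t 6.28
turn deg (tool) [ 0.09 -0.2  -0.45] rows 1.0
shift in now-axes [-0.0011  0.0009  0.0039]  shift in final axes [-0.001   0.0009  0.0039]
```

View pics/w2.png

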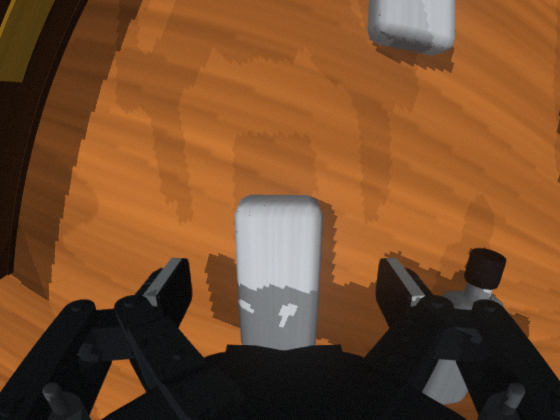

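The flask (about 235–320 px) sits centrally between the fingers, so I close and lift.

```bash

python3 -m crank '{"angular":[[0,0,0],[0,0,0],[0,0,0],[0,0,0],[0,0,0],[0,0,0],[0,0,0],[0,0,0],[0,0,0]],"linear":[[0,0,0.004],[0,0,0],[0,0,0],[0,0,0],[0,0,0],[0,0,0],[0,0,0],[0,0,0],[0,0,0]],"fingers":[1,1,1,1,1,1,1,1,1]}'
python3 -m crank '{"angular":[[0,0,0],[0,0,0],[0,0,0],[0,0,0],[0,0,0],[0,0,0]],"linear":[[0,0,-0.02],[0,0,-0.03],[0,0,-0.03],[0,0,-0.03],[0,0,-0.03],[0,0,-0.01]],"fingers":[1,1,1,1,1,1]}'
python3 - <<'E'
from h import *
C=np.array([.531,.202]);ex=np.array([.122,.9925]);ey=np.array([-.9925,.122])
for y,x in [(-.102,.015),(-.102,-.015),(-.034,.015),(-.034,-.015),(.034,.015),(.034,-.015),(.102,.015),(.102,-.015)]: print(y,x,(C+x*ex+y*ey).round(4))
plan(.444,-.047,.15,-3)
E
```

```text
t: 7.08
tool_pos: [0.4432, -0.0454, 0.003]
ee_rot: [-3.096, -0.533, -0.002]
wrist_force: [-0.7, 0.9, 6.3]
gripper_width: 0.0368
t: 7.58
tool_pos: [0.4444, -0.0461, 0.1557]
ee_rot: [3.095, 0.533, 0.009]
wrist_force: [0.6, -1.0, -1.1]
gripper_width: 0.0366
-0.102 0.015 [0.6341 0.2044]
-0.102 -0.015 [0.6304 0.1747]
-0.034 0.015 [0.5666 0.2127]
-0.034 -0.015 [0.5629 0.183 ]
0.034 0.015 [0.4991 0.221 ]
0.034 -0.015 [0.4954 0.1913]
0.102 0.015 [0.4316 0.2293]
0.102 -0.015 [0.4279 0.1996]
tcp [ 0.4444 -0.0461  0.1557] jaw -70.5 q [-0.41  0.48  0.66  2.1  -0.46  0.7  -0.67] w 0.0366 F [ 0.6 -1.  -1.1] t 7.58
turn deg (tool) [  0.3   -0.19 -67.47] rows 10.0
shift in now-axes [-0.0007  0.0007  0.0057]  shift in final axes [-0.0009 -0.0003  0.0057]
```

```bash

python3 -m crank '{"angular":[[0,0,-7],[0,0,-7],[0,0,-7],[0,0,-7],[0,0,-7],[0,0,-7],[0,0,-7],[0,0,-7],[0,0,-7.1]],"linear":[[0,0,0],[0,0,0],[0,0,0],[0,0,0],[0,0,0],[0,0,0],[0,0,0],[0,0,0],[0,0,0]],"fingers":[1,1,1,1,1,1,1,1,1]}'
python3 - <<'E'
from h import *
plan(.634,.204,.13,-7)
E
```

```text
t: 8.33
tool_pos: [0.4422, -0.0455, 0.1522]
ee_rot: [-2.353, -2.081, 0.001]
wrist_force: [1.1, -0.2, -1.2]
gripper_width: 0.0368
tcp [ 0.4422 -0.0455  0.1522] jaw -7.0 q [-0.18  0.43  0.32  2.1  -0.22  0.64  0.17] w 0.0368 F [ 1.1 -0.2 -1.2] t 8.33
turn deg (tool) [-0.05  0.01 -0.02] rows 1.0
shift in now-axes [0.2711 0.1599 0.022 ]  shift in final axes [0.271  0.1599 0.0222]
```

```bash

python3 -m crank '{"angular":[[0,0,0],[0,0,0],[0,0,0],[0,0,0],[0,0,0],[0,0,0],[0,0,0],[0,0,0],[0,0,0],[0,0,0]],"linear":[[0.034,0.02,0],[0.034,0.02,0],[0.034,0.02,0],[0.034,0.02,0],[0.034,0.02,0],[0.034,0.02,0],[0.034,0.02,0],[0.033,0.02,0],[0,0,0.02],[0,0,0]],"fingers":[1,1,1,1,1,1,1,1,1,1]}'
python3 - <<'E'
from h import *
plan(.634,.204,.012,-7)
w=cam("wrist"); save(w,"w3")
c=cam("top"); save(c,"t3",(110,110,310,285),4)
for p in [(.655,.092)]: pass
E
```

```text
t: 9.17
tool_pos: [0.634, 0.2059, 0.128]
ee_rot: [-2.351, -2.077, 0.009]
wrist_force: [-1.7, -1.2, -2.4]
gripper_width: 0.0368
tcp [0.634  0.2059 0.128 ] jaw -7.1 q [-0.52  0.76  0.32  1.49 -0.27  0.94 -0.25] w 0.0368 F [-1.7 -1.2 -2.4] t 9.17
turn deg (tool) [-0.39  0.09 -0.07] rows 1.0
shift in now-axes [-0.0017  0.0011  0.116 ]  shift in final axes [-0.0019  0.0003  0.116 ]
```

View pics/w3.png

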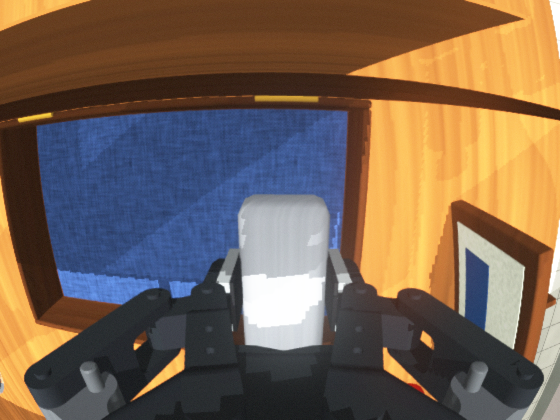

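View pics/t3.png

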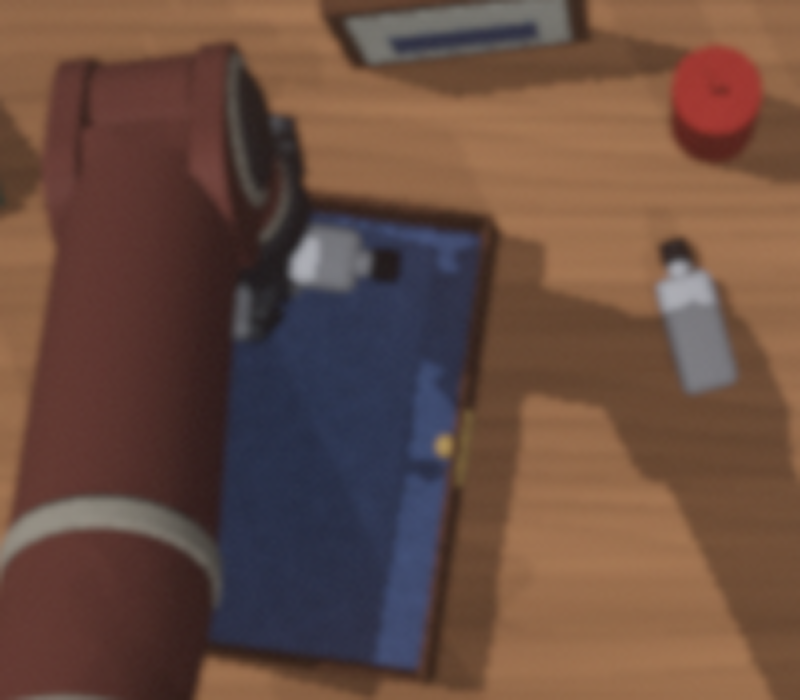

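```bash
python3 - <<'E'
from h import *
w=cam("scene"); save(w,"s3",(140,0,440,270),2.6)
E
```

```text
(no output)
```

View pics/s3.png

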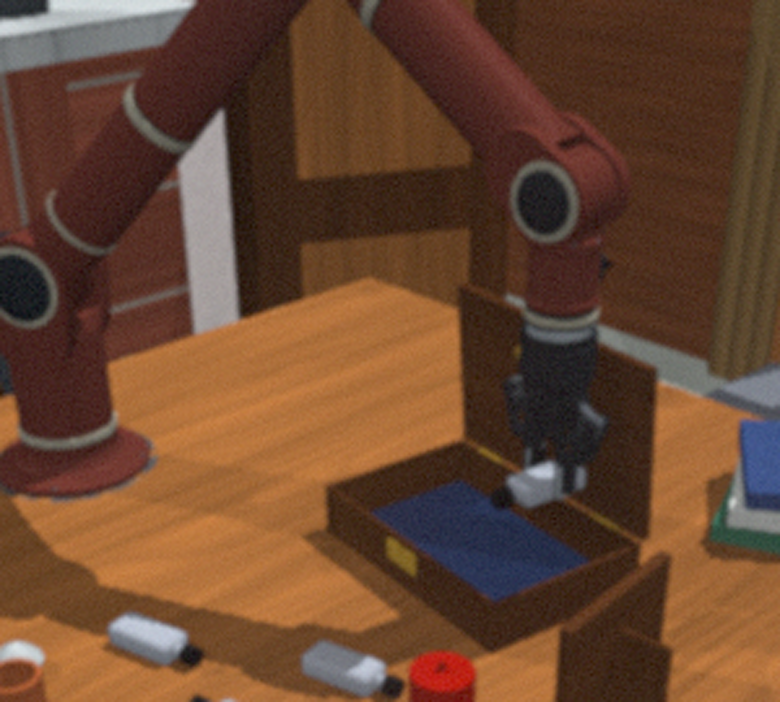

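```bash

python3 -m crank '{"angular":[[0,0,0],[0,0,0],[0,0,0],[0,0,0],[0,0,0],[0,0,0]],"linear":[[-0.017,0,0],[-0.017,0,0],[0,0,0.02],[0,0,0.03],[0,0,0.02],[0,0,0]],"fingers":[1,1,1,1,1,1]}'
python3 - <<'E'
from h import *
plan(.630,.171,.012,-7)
w=cam("wrist"); save(w,"w4")
w=cam("scene"); save(w,"s4",(140,0,440,270),2.6)
E
```

```text
t: 9.82
tool_pos: [0.6287, 0.1653, 0.059]
ee_rot: [-2.361, -2.068, 0.012]
wrist_force: [-0.6, -0.2, -1.8]
gripper_width: 0.0363
tcp [0.6287 0.1653 0.059 ] jaw -7.6 q [-0.45  0.82  0.29  1.59 -0.3   0.78 -0.17] w 0.0363 F [-0.6 -0.2 -1.8] t 9.82
turn deg (tool) [-0.42  0.21 -0.57] rows 1.0
shift in now-axes [0.006  0.0009 0.047 ]  shift in final axes [0.0059 0.0006 0.047 ]
```

View pics/w4.png

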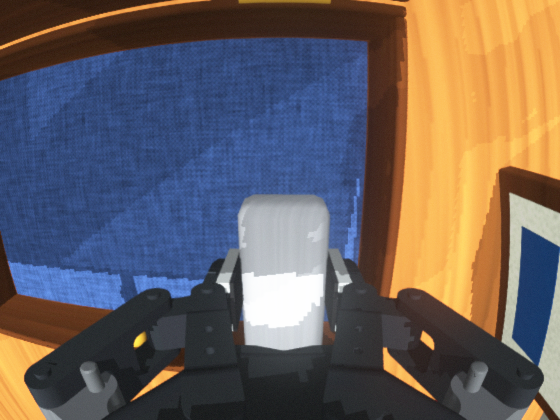

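View pics/s4.png

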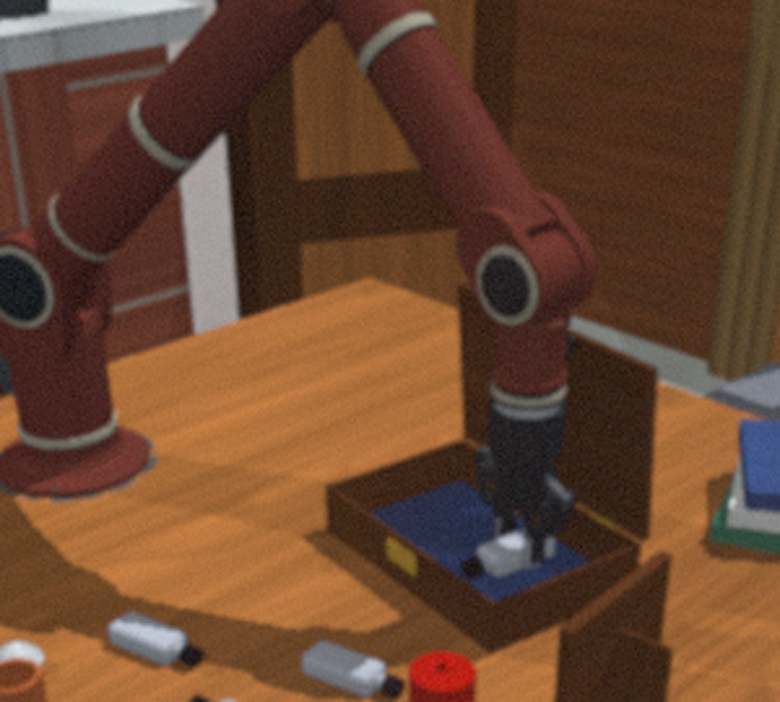

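```bash

python3 -m crank '{"angular":[[0,0,0.5],[0,0,0],[0,0,0],[0,0,0],[0,0,0]],"linear":[[0.006,0,0],[0,0,0.02],[0,0,0.018],[0,0,0.008],[0,0,0]],"fingers":[1,1,1,1,1]}'
python3 - <<'E'
from h import *
plan(.630,.171,.010,-7)
E
```

```text
t: 10.33
tool_pos: [0.632, 0.1748, 0.0157]
ee_rot: [-2.368, -2.063, 0.003]
wrist_force: [-1.1, 0.6, -1.7]
gripper_width: 0.0371
tcp [0.632  0.1748 0.0157] jaw -7.9 q [-0.45  0.89  0.27  1.59 -0.32  0.71 -0.17] w 0.0371 F [-1.1  0.6 -1.7] t 10.33
turn deg (tool) [-0.1   0.05 -0.87] rows 1.0
shift in now-axes [-0.004  -0.0014  0.0058]  shift in final axes [-0.004  -0.0015  0.0057]
```

```bash

python3 -m crank '{"angular":[[0,0,0],[0,0,0],[0,0,0],[0,0,0],[0,0,0],[0,0,0]],"linear":[[0,0,0.005],[0,0,0],[0,0,0],[0,0,0],[0,0,0],[0,0,0]],"fingers":[1,1,-0.25,-0.25,-0.25,-0.25]}'
python3 -m crank '{"angular":[[0,0,0],[0,0,0],[0,0,0],[0,0,0],[0,0,0],[0,0,0],[0,0,0]],"linear":[[0,0,-0.02],[0,0,-0.035],[0,0,-0.035],[0,0,-0.035],[0,0,-0.02],[0,0,0],[0,0,0]],"fingers":[-0.25,-0.25,-0.25,-0.25,-1,-1,-1]}'
python3 - <<'E'
from h import *
plan(.6028,-.05,.12,-75)
w=cam("wrist"); save(w,"w5")
E
```

```text
t: 10.83
tool_pos: [0.6272, 0.1762, 0.0124]
ee_rot: [-2.361, -2.059, 0.012]
wrist_force: [-12.5, 0.3, 7.9]
gripper_width: 0.0535
t: 11.42
tool_pos: [0.6342, 0.175, 0.1593]
ee_rot: [2.367, 2.062, 0.008]
wrist_force: [-0.5, 0.2, -0.3]
gripper_width: 0.0848
tcp [0.6342 0.175  0.1593] jaw -7.9 q [-0.49  0.71  0.33  1.5  -0.26  0.97 -0.22] w 0.0848 F [-0.5  0.2 -0.3] t 11.42
turn deg (tool) [ 0.2  -0.3  67.13] rows 10.0
shift in now-axes [-0.2273 -0.0005  0.0388]  shift in final axes [-0.0886  0.2092  0.0393]
```

View pics/w5.png

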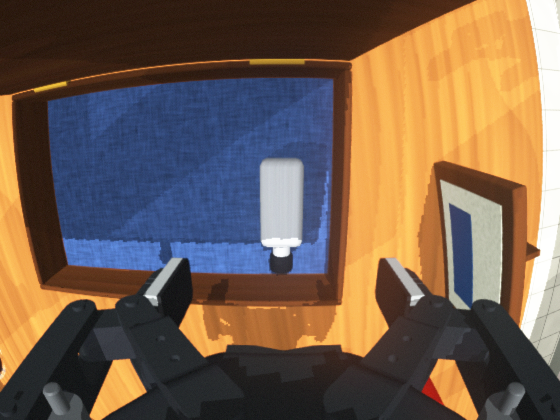

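```bash

python3 -m crank '{"angular":[[0,0,0],[0,0,0],[0,0,0],[0,0,0],[0,0,0],[0,0,0],[0,0,0]],"linear":[[-0.033,0,0],[-0.033,0,0],[-0.033,0,0],[-0.033,0,0],[-0.033,0,0],[-0.033,0,0],[-0.029,0,0]],"fingers":[-1,-1,-1,-1,-1,-1,-1]}'
python3 -m crank '{"angular":[[0,0,7],[0,0,7],[0,0,7],[0,0,7],[0,0,7],[0,0,7],[0,0,7],[0,0,7],[0,0,7],[0,0,4]],"linear":[[0,0,0],[0,0,0],[0,0,0],[0,0,0],[0,0,0],[0,0,0],[0,0,0],[0,0,0.01],[0,0,0.02],[0,0,0.01]],"fingers":[-1,-1,-1,-1,-1,-1,-1,-1,-1,-1]}'
python3 - <<'E'
from h import *
plan(.6028,-.05,.12,-75)
w=cam("wrist"); save(w,"w6")
for ce,st,r in flasks(w): print(ce.round(1),st)
E
```

```text
t: 12.05
tool_pos: [0.6, -0.0524, 0.1548]
ee_rot: [-2.369, -2.061, 0.005]
wrist_force: [0.5, -0.8, 0.3]
gripper_width: 0.085
t: 12.88
tool_pos: [0.5998, -0.0492, 0.1132]
ee_rot: [-3.114, -0.406, 0.008]
wrist_force: [-0.7, 0.7, -0.4]
gripper_width: 0.0855
tcp [ 0.5998 -0.0492  0.1132] jaw -75.1 q [-0.31  0.75  0.62  1.71 -0.54  0.87 -0.77] w 0.0855 F [-0.7  0.7 -0.4] t 12.88
turn deg (tool) [-0.09  0.28 -0.15] rows 1.0
shift in now-axes [ 0.0026  0.0016 -0.0068]  shift in final axes [ 0.0027  0.0016 -0.0068]
[465.2 397.9] [458 385  17  23 238]
```

View pics/w6.png

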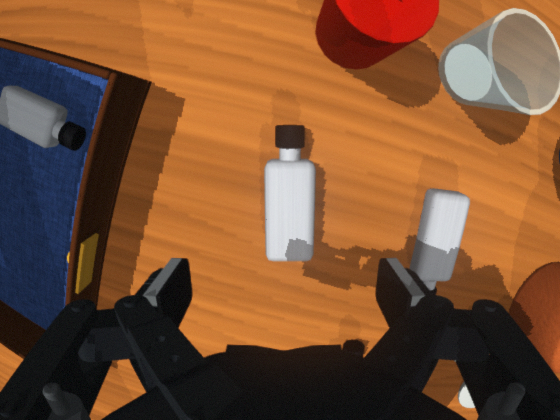

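```bash
python3 - <<'E'
from h import *
w=cam("wrist")
a=onz(w,291,159,.020);b=onz(w,289,261,.020); d=a-b; print(a,b,np.linalg.norm(d),np.degrees(np.arctan2(d[1],d[0])))
m=(a+b)/2; plan(m[0],m[1],.006,-90+np.degrees(np.arctan2(d[1],d[0])))
E
```

```text
[ 0.63943869 -0.04403173  0.02      ] [ 0.5621035  -0.06344994  0.02      ] 0.07973580582751023 14.095089312677201
tcp [ 0.5991 -0.0489  0.1127] jaw -74.8 q [-0.31  0.75  0.61  1.71 -0.54  0.87 -0.77] w 0.0856 F [-0.3  0.6 -0.4] t 12.98
turn deg (tool) [-0.13  0.43  1.07] rows 1.0
shift in now-axes [0.0011 0.0054 0.1067]  shift in final axes [0.0004 0.0051 0.1067]
```

```bash

python3 -m crank '{"angular":[[0,0,1],[0,0,0],[0,0,0],[0,0,0],[0,0,0],[0,0,0]],"linear":[[0.001,0.005,0.02],[0,0,0.03],[0,0,0.03],[0,0,0.027],[0,0,0],[0,0,0]],"fingers":[-1,-1,-1,-1,-1,-1]}'
python3 -m crank '{"angular":[[0,0,0],[0,0,0],[0,0,0],[0,0,0],[0,0,0],[0,0,0],[0,0,0],[0,0,0],[0,0,0]],"linear":[[0,0,0],[0,0,0],[0,0,0],[0,0,0],[0,0,0],[0,0,0],[0,0,0],[0,0,0],[0,0,0]],"fingers":[1,1,1,1,1,1,1,1,1]}'
python3 -m crank '{"angular":[[0,0,0],[0,0,0],[0,0,0],[0,0,0],[0,0,0],[0,0,0]],"linear":[[0,0,-0.02],[0,0,-0.03],[0,0,-0.03],[0,0,-0.03],[0,0,-0.03],[0,0,-0.01]],"fingers":[1,1,1,1,1,1]}'
python3 - <<'E'
from h import *
C=np.array([.531,.202]);ex=np.array([.122,.9925]);ey=np.array([-.9925,.122])
for y in (-.034,.034,.102):
  for x in (-.018,-.035): print(x,y,(C+x*ex+y*ey).round(3))
plan(.561,.163,.14,-7)
E
```

```text
t: 13.48
tool_pos: [0.603, -0.0545, 0.0085]
ee_rot: [-3.117, -0.388, 0.005]
wrist_force: [0.3, -0.2, 1.1]
gripper_width: 0.0853
t: 14.23
tool_pos: [0.6051, -0.0546, 0.0111]
ee_rot: [3.117, 0.387, 0.005]
wrist_force: [0.0, 0.7, 6.2]
gripper_width: 0.0366
t: 14.73
tool_pos: [0.606, -0.0555, 0.1641]
ee_rot: [3.115, 0.386, 0.012]
wrist_force: [0.2, -0.1, -1.3]
gripper_width: 0.0364
-0.018 -0.034 [0.563 0.18 ]
-0.035 -0.034 [0.56  0.163]
-0.018 0.034 [0.495 0.188]
-0.035 0.034 [0.493 0.171]
-0.018 0.102 [0.428 0.197]
-0.035 0.102 [0.425 0.18 ]
tcp [ 0.606  -0.0555  0.1641] jaw -75.9 q [-0.33  0.7   0.66  1.65 -0.5   0.96 -0.81] w 0.0364 F [ 0.2 -0.1 -1.3] t 14.73
turn deg (tool) [  0.41  -0.25 -68.87] rows 10.0
shift in now-axes [ 0.0095 -0.2229  0.0234]  shift in final axes [ 0.2114 -0.0713  0.0241]
```

```bash

python3 -m crank '{"angular":[[0,0,-7],[0,0,-7],[0,0,-7],[0,0,-7],[0,0,-7],[0,0,-7],[0,0,-7],[0,0,-7],[0,0,-7],[0,0,-5.9]],"linear":[[0,0,0],[0,0,0],[0,0,0],[0,0,0],[0,0,0],[0,0,0],[0,0,0],[0,0,0],[0,0,0],[0,0,0]],"fingers":[1,1,1,1,1,1,1,1,1,1]}'
python3 -m crank '{"angular":[[0,0,0],[0,0,0],[0,0,0],[0,0,0],[0,0,0],[0,0,0],[0,0,0],[0,0,0]],"linear":[[0.03,-0.0102,0],[0.03,-0.0102,0],[0.03,-0.0102,0],[0.03,-0.0102,0],[0.03,-0.0102,0],[0.03,-0.0102,0],[0.031,-0.0102,0],[0,0,0]],"fingers":[1,1,1,1,1,1,1,1]}'
python3 - <<'E'
from h import *
plan(.560,.163,.016,-7)
w=cam("wrist"); save(w,"w7")
E
```

```text
t: 15.57
tool_pos: [0.603, -0.0543, 0.1583]
ee_rot: [-2.345, -2.088, 0.002]
wrist_force: [0.4, 0.1, -1.2]
gripper_width: 0.0364
t: 16.23
tool_pos: [0.5551, 0.1744, 0.1577]
ee_rot: [-2.332, -2.092, -0.002]
wrist_force: [-1.5, 1.5, -1.5]
gripper_width: 0.0363
tcp [0.5551 0.1744 0.1577] jaw -6.2 q [-0.54  0.61  0.33  1.72 -0.26  0.86 -0.21] w 0.0363 F [-1.5  1.5 -1.5] t 16.23
turn deg (tool) [-0.31 -0.37  0.8 ] rows 1.0
shift in now-axes [-0.0117  0.0068  0.1416]  shift in final axes [-0.0107  0.0062  0.1417]
```

View pics/w7.png

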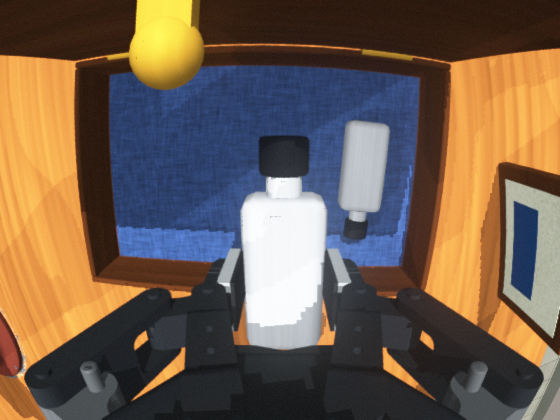

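```bash

python3 -m crank '{"angular":[[0,0,0.8],[0,0,0],[0,0,0],[0,0,0],[0,0,0],[0,0,0],[0,0,0]],"linear":[[-0.011,0.006,0],[0,0,0.025],[0,0,0.03],[0,0,0.03],[0,0,0.025],[0,0,0.015],[0,0,0]],"fingers":[1,1,1,1,1,1,1]}'
python3 - <<'E'
from h import *
plan(.560,.163,.016,-7)
E
```

```text
t: 16.87
tool_pos: [0.5615, 0.1487, 0.0308]
ee_rot: [-2.369, -2.06, 0.01]
wrist_force: [-0.3, -0.0, -1.9]
gripper_width: 0.0362
tcp [0.5615 0.1487 0.0308] jaw -8.0 q [-0.46  0.79  0.26  1.81 -0.33  0.59 -0.13] w 0.0362 F [-0.3 -0.  -1.9] t 16.87
turn deg (tool) [-0.33  0.21 -0.98] rows 1.0
shift in now-axes [ 0.014  -0.0034  0.0148]  shift in final axes [ 0.014  -0.0032  0.0148]
```

```bash

python3 -m crank '{"angular":[[0,0,-1],[0,0,0],[0,0,0],[0,0,0]],"linear":[[0.013,-0.003,0],[0,0,0.008],[0,0,0.004],[0,0,0]],"fingers":[1,1,1,1]}'
python3 - <<'E'
from h import *
plan(.560,.163,.016,-7)
E
```

```text
t: 17.2
tool_pos: [0.5618, 0.1651, 0.0222]
ee_rot: [2.348, 2.087, -0.001]
wrist_force: [-1.2, 0.0, -1.4]
gripper_width: 0.0363
tcp [0.5618 0.1651 0.0222] jaw -6.7 q [-0.48  0.8   0.25  1.81 -0.33  0.58 -0.14] w 0.0363 F [-1.2  0.  -1.4] t 17.2
turn deg (tool) [-0.02  0.03  0.26] rows 1.0
shift in now-axes [-0.0023 -0.0015  0.0062]  shift in final axes [-0.0023 -0.0015  0.0062]
```

```bash

python3 -m crank '{"angular":[[0,0,0],[0,0,0],[0,0,0]],"linear":[[0,0,0.004],[0,0,0.003],[0,0,0]],"fingers":[1,1,1]}'
python3 -m crank '{"angular":[[0,0,0],[0,0,0],[0,0,0]],"linear":[[0,0,0],[0,0,0],[0,0,0]],"fingers":[-0.15,-0.15,-0.15]}'
python3 -m crank '{"angular":[[0,0,0],[0,0,0],[0,0,0],[0,0,0],[0,0,0],[0,0,0],[0,0,0]],"linear":[[0,0,-0.02],[0,0,-0.035],[0,0,-0.035],[0,0,-0.035],[0,0,-0.02],[0,0,0],[0,0,0]],"fingers":[-0.15,-0.15,-0.15,-0.15,-1,-1,-1]}'
python3 - <<'E'
from h import *
plan(.6066,-.1834,.12,-81.5)
w=cam("wrist"); save(w,"w8")
E
```

```text
t: 17.45
tool_pos: [0.5627, 0.1647, 0.0172]
ee_rot: [2.349, 2.085, 0.002]
wrist_force: [-2.2, 0.5, 8.5]
gripper_width: 0.0363
t: 17.7
tool_pos: [0.5622, 0.1651, 0.0155]
ee_rot: [2.348, 2.086, 0.001]
wrist_force: [0.3, 0.6, -0.3]
gripper_width: 0.0488
t: 18.28
tool_pos: [0.5626, 0.1654, 0.1615]
ee_rot: [2.348, 2.086, 0.004]
wrist_force: [0.3, 0.2, -0.5]
gripper_width: 0.0828
tcp [0.5626 0.1654 0.1615] jaw -6.8 q [-0.54  0.61  0.34  1.71 -0.25  0.86 -0.2 ] w 0.0828 F [ 0.3  0.2 -0.5] t 18.28
turn deg (tool) [ 0.08 -0.15 74.75] rows 11.0
shift in now-axes [-0.3413  0.0846  0.0413]  shift in final axes [-0.008   0.3515  0.0415]
```

View pics/w8.png

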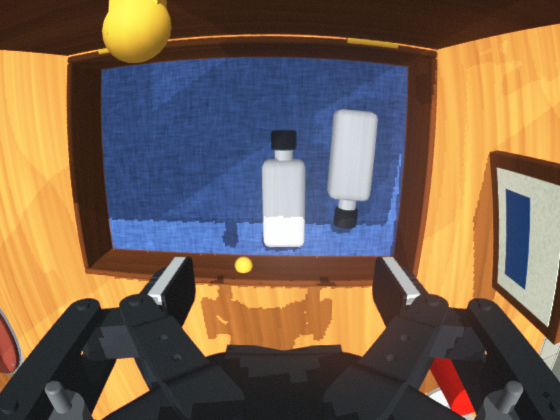

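```bash

python3 -m crank '{"angular":[[0,0,0],[0,0,0],[0,0,0],[0,0,0],[0,0,0],[0,0,0],[0,0,0],[0,0,0],[0,0,0]],"linear":[[-0.038,0.0094,0],[-0.038,0.0094,0],[-0.038,0.0094,0],[-0.038,0.0094,0],[-0.038,0.0094,0],[-0.038,0.0094,0],[-0.038,0.0094,0],[-0.038,0.0094,0],[-0.037,0.0094,0]],"fingers":[-1,-1,-1,-1,-1,-1,-1,-1,-1]}'
python3 -m crank '{"angular":[[0,0,7],[0,0,7],[0,0,7],[0,0,7],[0,0,7],[0,0,7],[0,0,7],[0,0,7],[0,0,7],[0,0,7]],"linear":[[0,0,0],[0,0,0],[0,0,0],[0,0,0],[0,0,0],[0,0,0],[0,0,0],[0,0,0.01],[0,0,0.02],[0,0,0.01]],"fingers":[-1,-1,-1,-1,-1,-1,-1,-1,-1,-1]}'
python3 -m crank '{"angular":[[0,0,5],[0,0,0]],"linear":[[0,0,0],[0,0,0]],"fingers":[-1,-1]}'
python3 - <<'E'
from h import *
plan(.6066,-.1834,.12,-81.5)
w=cam("wrist"); save(w,"w9")
E
```

```text
t: 19.08
tool_pos: [0.6045, -0.185, 0.1579]
ee_rot: [-2.346, -2.084, 0.004]
wrist_force: [0.8, 0.8, 0.5]
gripper_width: 0.0849
t: 19.92
tool_pos: [0.6039, -0.1823, 0.1164]
ee_rot: [-3.119, -0.352, 0.009]
wrist_force: [-0.3, 1.0, -1.0]
gripper_width: 0.085
t: 20.08
tool_pos: [0.6041, -0.1823, 0.1168]
ee_rot: [-3.132, -0.223, 0.01]
wrist_force: [0.3, -0.0, -0.2]
gripper_width: 0.0857
tcp [ 0.6041 -0.1823  0.1168] jaw -81.8 q [-0.1   0.79  0.65  1.62 -0.56  0.93 -0.68] w 0.0857 F [ 0.3 -0.  -0.2] t 20.08
turn deg (tool) [-0.12  0.36 -0.34] rows 1.0
shift in now-axes [ 0.0023  0.0015 -0.0033]  shift in final axes [ 0.0023  0.0015 -0.0032]
```

View pics/w9.png

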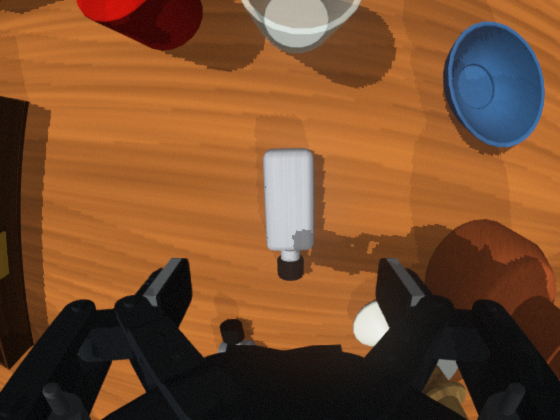

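```bash
python3 - <<'E'
from h import *
w=cam("wrist")
a=onz(w,289,149,.020);b=onz(w,290,250,.020); d=a-b; print(a,b,np.linalg.norm(d),np.degrees(np.arctan2(d[1],d[0])))
m=(a+b)/2; plan(m[0],m[1],.008,-90+np.degrees(np.arctan2(d[1],d[0])))
E
```

```text
[ 0.65262727 -0.18049375  0.02      ] [ 0.57399861 -0.19321242  0.02      ] 0.07965068462105132 9.188359043540071
tcp [ 0.6051 -0.1831  0.1187] jaw -81.6 q [-0.1   0.79  0.65  1.61 -0.56  0.93 -0.68] w 0.0854 F [ 0.3 -0.1  0. ] t 20.18
turn deg (tool) [-0.03  0.16 -0.82] rows 1.0
shift in now-axes [0.0079 0.0049 0.1107]  shift in final axes [0.0075 0.005  0.1107]
```

```bash

python3 -m crank '{"angular":[[0,0,0.5],[0,0,0],[0,0,0],[0,0,0],[0,0,0],[0,0,0]],"linear":[[0.008,0.005,0.02],[0,0,0.03],[0,0,0.03],[0,0,0.028],[0,0,0],[0,0,0]],"fingers":[-1,-1,-1,-1,-1,-1]}'
python3 -m crank '{"angular":[[0,0,0],[0,0,0],[0,0,0],[0,0,0],[0,0,0],[0,0,0],[0,0,0],[0,0,0]],"linear":[[0,0,0],[0,0,0],[0,0,0],[0,0,0],[0,0,0],[0,0,0],[0,0,0],[0,0,0]],"fingers":[1,1,1,1,1,1,1,1]}'
python3 -m crank '{"angular":[[0,0,0],[0,0,0],[0,0,0],[0,0,0],[0,0,0],[0,0,0]],"linear":[[0,0,-0.02],[0,0,-0.03],[0,0,-0.03],[0,0,-0.03],[0,0,-0.03],[0,0,-0.01]],"fingers":[1,1,1,1,1,1]}'
python3 - <<'E'
from h import *
plan(.495,.188,.14,-7)
E
```

```text
t: 20.68
tool_pos: [0.6135, -0.1869, 0.0113]
ee_rot: [-3.133, -0.213, 0.004]
wrist_force: [0.1, -0.6, 1.0]
gripper_width: 0.085
t: 21.35
tool_pos: [0.6157, -0.1877, 0.0143]
ee_rot: [3.133, 0.212, 0.005]
wrist_force: [0.1, 0.7, 6.8]
gripper_width: 0.0363
t: 21.85
tool_pos: [0.6164, -0.1886, 0.1674]
ee_rot: [3.131, 0.212, 0.011]
wrist_force: [-0.2, -0.6, 0.2]
gripper_width: 0.0362
tcp [ 0.6164 -0.1886  0.1674] jaw -82.3 q [-0.11  0.75  0.69  1.54 -0.53  1.03 -0.72] w 0.0362 F [-0.2 -0.6  0.2] t 21.85
turn deg (tool) [  0.47  -0.18 -75.26] rows 11.0
shift in now-axes [-0.0697 -0.3896  0.0252]  shift in final axes [ 0.359  -0.1664  0.0274]
```

```bash

python3 -m crank '{"angular":[[0,0,-7],[0,0,-7],[0,0,-7],[0,0,-7],[0,0,-7],[0,0,-7],[0,0,-7],[0,0,-7],[0,0,-7],[0,0,-7]],"linear":[[0,0,0],[0,0,0],[0,0,0],[0,0,0],[0,0,0],[0,0,0],[0,0,0],[0,0,0],[0,0,0],[0,0,0]],"fingers":[1,1,1,1,1,1,1,1,1,1]}'
python3 -m crank '{"angular":[[0,0,-5.2],[0,0,0],[0,0,0],[0,0,0],[0,0,0],[0,0,0],[0,0,0],[0,0,0],[0,0,0],[0,0,0]],"linear":[[0,0,0],[0.036,-0.0166,0],[0.036,-0.0166,0],[0.036,-0.0166,0],[0.036,-0.0166,0],[0.036,-0.0166,0],[0.036,-0.0166,0],[0.036,-0.0166,0],[0.036,-0.0166,0],[0.036,-0.0166,0]],"fingers":[1,1,1,1,1,1,1,1,1,1]}'
python3 -m crank '{"angular":[[0,0,0],[0,0,0]],"linear":[[0.01,-0.005,0],[0,0,0]],"fingers":[1,1]}'
python3 - <<'E'
from h import *
plan(.495,.188,.016,-7)
w=cam("wrist"); save(w,"w10")
E
```

```text
t: 22.68
tool_pos: [0.6137, -0.1868, 0.1612]
ee_rot: [-2.439, -1.978, 0.002]
wrist_force: [-0.3, 0.7, -1.0]
gripper_width: 0.0364
t: 23.52
tool_pos: [0.5045, 0.1543, 0.1617]
ee_rot: [-2.354, -2.08, 0.002]
wrist_force: [0.3, -0.1, -1.9]
gripper_width: 0.0367
t: 23.68
tool_pos: [0.4996, 0.169, 0.1612]
ee_rot: [-2.341, -2.089, 0.001]
wrist_force: [0.2, 0.1, -1.0]
gripper_width: 0.0362
tcp [0.4996 0.169  0.1612] jaw -6.5 q [-0.6   0.53  0.35  1.87 -0.25  0.78 -0.23] w 0.0362 F [ 0.2  0.1 -1. ] t 23.68
turn deg (tool) [-0.21 -0.12  0.5 ] rows 1.0
shift in now-axes [ 0.0181 -0.0062  0.1453]  shift in final axes [ 0.0183 -0.0069  0.1452]
```

View pics/w10.png

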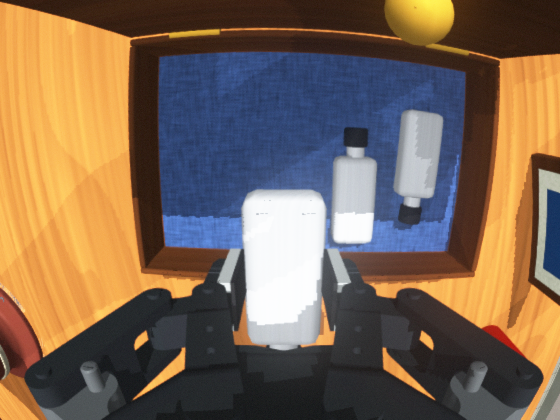

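```bash

python3 -m crank '{"angular":[[0,0,0],[0,0,0],[0,0,0],[0,0,0],[0,0,0],[0,0,0],[0,0,0]],"linear":[[0.015,-0.006,0],[0,0,0.025],[0,0,0.03],[0,0,0.03],[0,0,0.025],[0,0,0.01],[0,0,0]],"fingers":[1,1,1,1,1,1,1]}'
python3 - <<'E'
from h import *
plan(.495,.188,.016,-7)
E
```

```text
t: 24.32
tool_pos: [0.4987, 0.1776, 0.041]
ee_rot: [-2.356, -2.078, 0.003]
wrist_force: [-0.1, 2.6, 0.7]
gripper_width: 0.0363
tcp [0.4987 0.1776 0.041 ] jaw -7.2 q [-0.55  0.72  0.25  1.96 -0.34  0.51 -0.18] w 0.0363 F [-0.1  2.6  0.7] t 24.32
turn deg (tool) [-0.06  0.07 -0.17] rows 1.0
shift in now-axes [ 0.0099 -0.0049  0.025 ]  shift in final axes [ 0.0098 -0.0049  0.025 ]
```

```bash

python3 -m crank '{"angular":[[0,0,0],[0,0,0],[0,0,0],[0,0,0],[0,0,0]],"linear":[[0.014,-0.005,0],[0,0,0],[0,0,0.012],[0,0,0.008],[0,0,0]],"fingers":[1,1,1,1,1]}'
python3 - <<'E'
from h import *
plan(.495,.188,.018,-7)
w=cam("wrist"); save(w,"w11")
E
```

```text
t: 24.73
tool_pos: [0.497, 0.1902, 0.0257]
ee_rot: [2.355, 2.074, 0.003]
wrist_force: [-2.6, -2.8, 16.2]
gripper_width: 0.0361
tcp [0.497  0.1902 0.0257] jaw -7.3 q [-0.56  0.74  0.24  1.96 -0.36  0.48 -0.19] w 0.0361 F [-2.6 -2.8 16.2] t 24.73
turn deg (tool) [ 0.2   0.04 -0.26] rows 1.0
shift in now-axes [-0.0024 -0.0017  0.0077]  shift in final axes [-0.0024 -0.0017  0.0077]
```

View pics/w11.png

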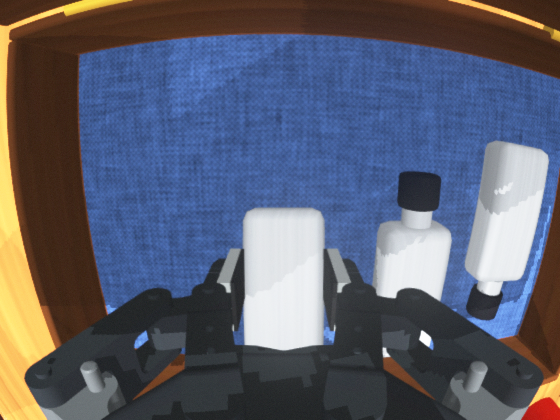

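```bash

python3 -m crank '{"angular":[[0,0,0],[0,0,0],[0,0,0],[0,0,0]],"linear":[[0,0,-0.003],[0,0,0],[0,0,0],[0,0,0]],"fingers":[1,-0.15,-0.15,-0.15]}'
python3 -m crank '{"angular":[[0,0,0],[0,0,0],[0,0,0],[0,0,0],[0,0,0],[0,0,0],[0,0,0]],"linear":[[0,0,-0.02],[0,0,-0.035],[0,0,-0.035],[0,0,-0.03],[0,0,-0.02],[0,0,0],[0,0,0]],"fingers":[-0.15,-0.15,-0.15,-0.15,-1,-1,-1]}'
python3 - <<'E'
from h import *
plan(.4256,-.1621,.12,-76)
w=cam("wrist"); save(w,"w12")
c=cam("top")
for ce,st,r in flasks(c): print(ce.round(1),st[4])
save(c,"t12",(110,110,360,300),3)
E
```

```text
t: 25.12
tool_pos: [0.495, 0.193, 0.0255]
ee_rot: [2.354, 2.08, -0.0]
wrist_force: [-0.3, 0.5, -0.6]
gripper_width: 0.0493
t: 25.7
tool_pos: [0.4952, 0.1936, 0.166]
ee_rot: [2.353, 2.081, 0.003]
wrist_force: [-0.6, -0.2, -0.1]
gripper_width: 0.0828
tcp [0.4952 0.1936 0.166 ] jaw -7.0 q [-0.66  0.53  0.37  1.86 -0.26  0.8  -0.28] w 0.0828 F [-0.6 -0.2 -0.1] t 25.7
turn deg (tool) [ 4.000e-02 -9.000e-02  6.896e+01] rows 10.0
shift in now-axes [-0.3616 -0.0256  0.0456]  shift in final axes [-0.1536  0.3283  0.046 ]
[224.4 114.9] 238
[327.8 132.2] 668
[543.7 136.9] 312
[ 86.6 158.5] 214
[191.8 182.4] 312
[205.8 206.4] 365
[370.4 227.8] 359
[201.9 231.9] 281
[396.1 252.1] 622
[325.3 257.4] 494
[369.7 280.3] 361
[121.8 328.5] 344
[552.5 388.2] 855
[106.9 387. ] 215
```

View pics/w12.png

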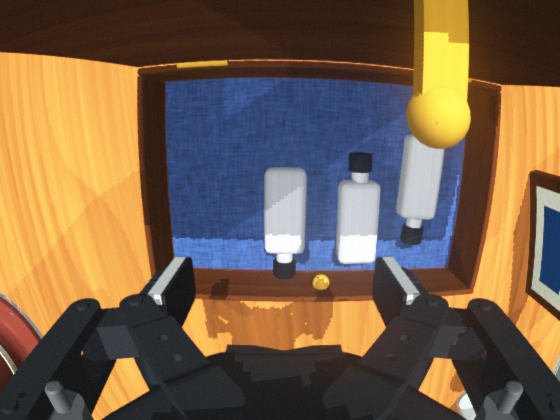

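View pics/t12.png

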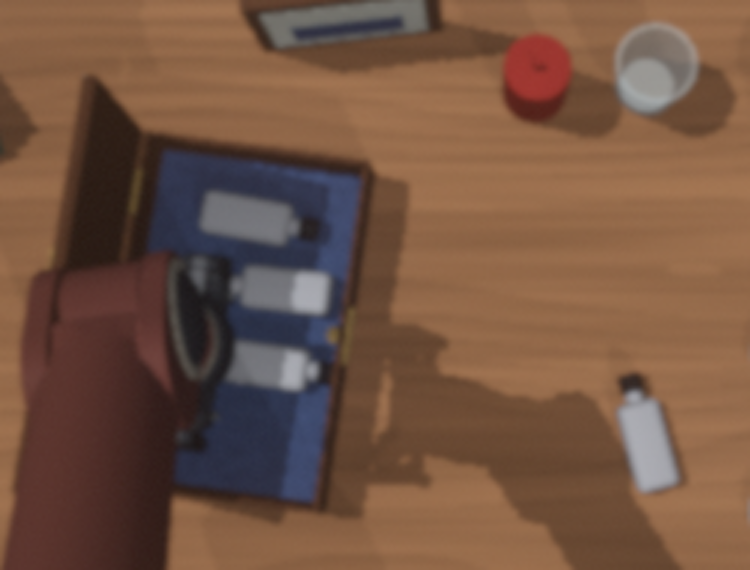

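```bash

python3 -m crank '{"angular":[[0,0,0],[0,0,0],[0,0,0],[0,0,0],[0,0,0],[0,0,0],[0,0,0],[0,0,0],[0,0,0],[0,0,0]],"linear":[[-0.036,-0.0026,0],[-0.036,-0.0026,0],[-0.036,-0.0026,0],[-0.036,-0.0026,0],[-0.036,-0.0026,0],[-0.036,-0.0026,0],[-0.036,-0.0026,0],[-0.036,-0.0026,0],[-0.036,-0.0026,0],[-0.036,-0.0026,0]],"fingers":[-1,-1,-1,-1,-1,-1,-1,-1,-1,-1]}'
python3 -m crank '{"angular":[[0,0,7],[0,0,7],[0,0,7],[0,0,7],[0,0,7],[0,0,7],[0,0,7],[0,0,7],[0,0,7],[0,0,6]],"linear":[[0,0,0],[0,0,0],[0,0,0],[0,0,0],[0,0,0],[0,0,0],[0,0,0],[0,0,0.01],[0,0,0.02],[0,0,0.015]],"fingers":[-1,-1,-1,-1,-1,-1,-1,-1,-1,-1]}'
python3 -m crank '{"angular":[[0,0,0],[0,0,0]],"linear":[[0,0,0],[0,0,0]],"fingers":[-1,-1]}'
python3 - <<'E'
from h import *
plan(.4256,-.1621,.12,-76)
w=cam("wrist"); save(w,"w13")
E
```

```text
t: 26.63
tool_pos: [0.4233, -0.1618, 0.1638]
ee_rot: [-2.351, -2.079, 0.003]
wrist_force: [0.7, -0.1, 0.1]
gripper_width: 0.0855
t: 27.47
tool_pos: [0.4238, -0.16, 0.1182]
ee_rot: [-3.119, -0.373, 0.005]
wrist_force: [-0.4, 0.3, -0.6]
gripper_width: 0.0856
t: 27.63
tool_pos: [0.4236, -0.1602, 0.1189]
ee_rot: [-3.117, -0.385, 0.007]
wrist_force: [-0.4, -0.2, 0.9]
gripper_width: 0.0855
tcp [ 0.4236 -0.1602  0.1189] jaw -75.9 q [-0.12  0.56  0.64  2.11 -0.56  0.64 -0.41] w 0.0855 F [-0.4 -0.2  0.9] t 27.63
turn deg (tool) [-0.09  0.26  0.08] rows 1.0
shift in now-axes [ 0.0015  0.0023 -0.0011]  shift in final axes [ 0.0015  0.0023 -0.0011]
```

View pics/w13.png

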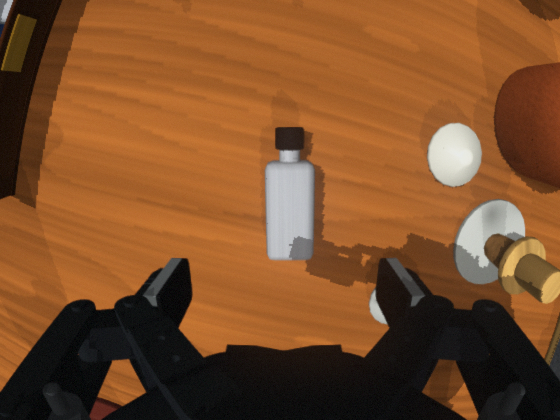

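```bash
python3 - <<'E'
from h import *
w=cam("wrist")
a=onz(w,291,160,.020);b=onz(w,289.5,260,.020); d=a-b; print(a,b,np.linalg.norm(d),np.degrees(np.arctan2(d[1],d[0])))
m=(a+b)/2; plan(m[0],m[1],.008,-90+np.degrees(np.arctan2(d[1],d[0])))
E
```

```text
[ 0.46422111 -0.15726654  0.02      ] [ 0.38565452 -0.17626521  0.02      ] 0.08083105372743596 13.594077854478734
tcp [ 0.4249 -0.1609  0.1204] jaw -76.0 q [-0.12  0.56  0.65  2.11 -0.56  0.64 -0.41] w 0.0854 F [-0.9 -0.8  0.4] t 27.73
turn deg (tool) [0.01 0.04 0.45] rows 1.0
shift in now-axes [-0.0013  0.0057  0.1124]  shift in final axes [-0.0013  0.0057  0.1124]
```

```bash

python3 -m crank '{"angular":[[0,0,0.5],[0,0,0],[0,0,0],[0,0,0],[0,0,0],[0,0,0]],"linear":[[-0.001,0.0055,0.02],[0,0,0.03],[0,0,0.03],[0,0,0.03],[0,0,0],[0,0,0]],"fingers":[-1,-1,-1,-1,-1,-1]}'
python3 -m crank '{"angular":[[0,0,0],[0,0,0],[0,0,0],[0,0,0],[0,0,0],[0,0,0],[0,0,0],[0,0,0]],"linear":[[0,0,0],[0,0,0],[0,0,0],[0,0,0],[0,0,0],[0,0,0],[0,0,0],[0,0,0]],"fingers":[1,1,1,1,1,1,1,1]}'
python3 -m crank '{"angular":[[0,0,0],[0,0,0],[0,0,0],[0,0,0],[0,0,0],[0,0,0]],"linear":[[0,0,-0.02],[0,0,-0.03],[0,0,-0.03],[0,0,-0.03],[0,0,-0.03],[0,0,-0.01]],"fingers":[1,1,1,1,1,1]}'
python3 - <<'E'
from h import *
plan(.427,.189,.14,-7)
E
```

```text
t: 28.23
tool_pos: [0.425, -0.1664, 0.0104]
ee_rot: [-3.119, -0.368, 0.002]
wrist_force: [0.2, -0.3, 0.3]
gripper_width: 0.0856
t: 28.9
tool_pos: [0.4261, -0.1662, 0.0118]
ee_rot: [3.12, 0.368, 0.004]
wrist_force: [-0.5, 1.2, 8.9]
gripper_width: 0.0368
t: 29.4
tool_pos: [0.4267, -0.1671, 0.1641]
ee_rot: [3.117, 0.367, 0.009]
wrist_force: [0.8, 0.5, -1.6]
gripper_width: 0.0362
tcp [ 0.4267 -0.1671  0.1641] jaw -76.6 q [-0.18  0.5   0.74  2.06 -0.5   0.75 -0.47] w 0.0362 F [ 0.8  0.5 -1.6] t 29.4
turn deg (tool) [  0.37  -0.16 -69.55] rows 10.0
shift in now-axes [ 0.083  -0.3464  0.0234]  shift in final axes [ 0.3535 -0.0431  0.0241]
```

```bash

python3 -m crank '{"angular":[[0,0,-7],[0,0,-7],[0,0,-7],[0,0,-7],[0,0,-7],[0,0,-7],[0,0,-7],[0,0,-7],[0,0,-7],[0,0,-6.5]],"linear":[[0,0,0],[0,0,0],[0,0,0],[0,0,0],[0,0,0],[0,0,0],[0,0,0],[0,0,0],[0,0,0],[0,0,0]],"fingers":[1,1,1,1,1,1,1,1,1,1]}'
python3 -m crank '{"angular":[[0,0,0],[0,0,0],[0,0,0],[0,0,0],[0,0,0],[0,0,0],[0,0,0],[0,0,0],[0,0,0],[0,0,0]],"linear":[[0.036,-0.0043,0],[0.036,-0.0043,0],[0.036,-0.0043,0],[0.036,-0.0043,0],[0.036,-0.0043,0],[0.036,-0.0043,0],[0.036,-0.0043,0],[0.036,-0.0043,0],[0.036,-0.0043,0],[0.03,-0.004,0]],"fingers":[1,1,1,1,1,1,1,1,1,1]}'
python3 -m crank '{"angular":[[0,0,0],[0,0,0]],"linear":[[0,0,0],[0,0,0]],"fingers":[1,1]}'
python3 - <<'E'
from h import *
plan(.427,.189,.018,-7)
w=cam("wrist"); save(w,"w14")
E
```

```text
t: 30.23
tool_pos: [0.4246, -0.1658, 0.1599]
ee_rot: [-2.347, -2.087, 0.001]
wrist_force: [0.1, -0.2, -1.5]
gripper_width: 0.036
t: 31.07
tool_pos: [0.4253, 0.1933, 0.1599]
ee_rot: [-2.351, -2.083, 0.0]
wrist_force: [-0.0, -0.1, -1.6]
gripper_width: 0.0365
t: 31.23
tool_pos: [0.4253, 0.1924, 0.1597]
ee_rot: [-2.348, -2.086, 0.002]
wrist_force: [-0.4, -0.5, -2.4]
gripper_width: 0.0362
tcp [0.4253 0.1924 0.1597] jaw -6.7 q [-0.74  0.46  0.37  2.03 -0.25  0.7  -0.32] w 0.0362 F [-0.4 -0.5 -2.4] t 31.23
turn deg (tool) [-0.07  0.01  0.26] rows 1.0
shift in now-axes [-0.0032  0.0022  0.1417]  shift in final axes [-0.0032  0.0021  0.1417]
```

View pics/w14.png

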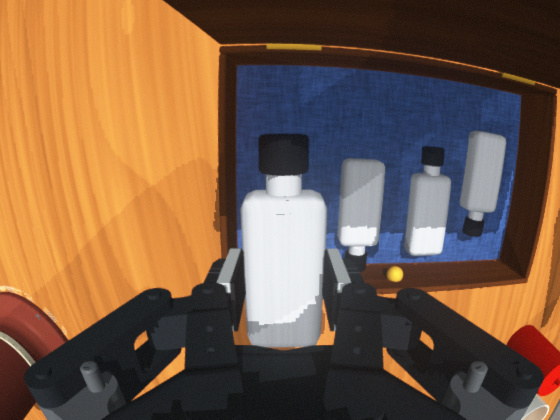

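```bash

python3 -m crank '{"angular":[[0,0,0],[0,0,0],[0,0,0],[0,0,0],[0,0,0],[0,0,0],[0,0,0]],"linear":[[-0.002,0.003,0],[0,0,0.025],[0,0,0.025],[0,0,0.025],[0,0,0.02],[0,0,0.01],[0,0,0]],"fingers":[1,1,1,1,1,1,1]}'
python3 - <<'E'
from h import *
plan(.427,.189,.018,-7)
w=cam("wrist"); save(w,"w15")
E
```

```text
t: 31.87
tool_pos: [0.4282, 0.1852, 0.0535]
ee_rot: [-2.358, -2.076, 0.008]
wrist_force: [-0.3, 0.5, -1.0]
gripper_width: 0.0362
tcp [0.4282 0.1852 0.0535] jaw -7.3 q [-0.63  0.64  0.26  2.12 -0.37  0.43 -0.21] w 0.0362 F [-0.3  0.5 -1. ] t 31.87
turn deg (tool) [-0.22  0.2  -0.28] rows 1.0
shift in now-axes [ 0.0038 -0.0015  0.0354]  shift in final axes [ 0.0037 -0.0016  0.0355]
```

View pics/w15.png

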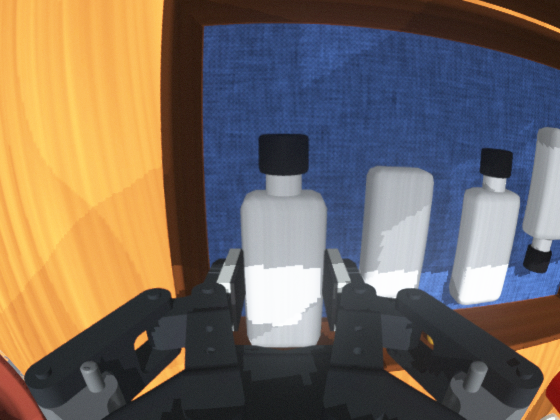

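```bash

python3 -m crank '{"angular":[[0,0,0],[0,0,0],[0,0,0],[0,0,0]],"linear":[[0.003,-0.001,0.015],[0,0,0.012],[0,0,0.004],[0,0,0]],"fingers":[1,1,1,1]}'
python3 - <<'E'
from h import *
plan(.427,.189,.018,-7)
E
```

```text
t: 32.25
tool_pos: [0.4288, 0.1903, 0.0245]
ee_rot: [2.355, 2.079, -0.0]
wrist_force: [-0.5, 0.1, -1.6]
gripper_width: 0.0363
tcp [0.4288 0.1903 0.0245] jaw -7.1 q [-0.61  0.69  0.21  2.13 -0.4   0.35 -0.19] w 0.0363 F [-0.5  0.1 -1.6] t 32.25
turn deg (tool) [ 0.    0.02 -0.14] rows 1.0
shift in now-axes [-0.0015 -0.0017  0.0065]  shift in final axes [-0.0015 -0.0017  0.0065]
```

```bash

python3 -m crank '{"angular":[[0,0,0],[0,0,0],[0,0,0]],"linear":[[0,0,0.004],[0,0,0.003],[0,0,0]],"fingers":[1,1,1]}'
python3 -m crank '{"angular":[[0,0,0],[0,0,0],[0,0,0]],"linear":[[0,0,0],[0,0,0],[0,0,0]],"fingers":[-0.15,-0.15,-0.15]}'
python3 -m crank '{"angular":[[0,0,0],[0,0,0],[0,0,0],[0,0,0],[0,0,0],[0,0,0],[0,0,0]],"linear":[[0,0,-0.02],[0,0,-0.035],[0,0,-0.035],[0,0,-0.035],[0,0,-0.03],[0,0,0],[0,0,0]],"fingers":[-0.15,-0.15,-0.15,-0.15,-1,-1,-1]}'
python3 - <<'E'
from h import *
plan(.435,-.370,.2,-60)
w=cam("wrist"); save(w,"w16")
E
```

```text
t: 32.5
tool_pos: [0.4293, 0.1911, 0.0179]
ee_rot: [2.354, 2.079, 0.003]
wrist_force: [-0.7, -0.7, -0.7]
gripper_width: 0.0365
t: 32.75
tool_pos: [0.4287, 0.1912, 0.0176]
ee_rot: [2.354, 2.08, 0.001]
wrist_force: [0.3, -0.9, -1.2]
gripper_width: 0.0492
t: 33.33
tool_pos: [0.4293, 0.1917, 0.1739]
ee_rot: [2.353, 2.081, 0.007]
wrist_force: [-0.3, 0.6, -1.1]
gripper_width: 0.0823
tcp [0.4293 0.1917 0.1739] jaw -7.0 q [-0.75  0.44  0.4   2.01 -0.25  0.73 -0.32] w 0.0823 F [-0.3  0.6 -1.1] t 33.33
turn deg (tool) [ 0.1  -0.23 52.97] rows 8.0
shift in now-axes [-0.5567  0.0745 -0.0274]  shift in final axes [-0.2759  0.4893 -0.0261]
```

View pics/w16.png

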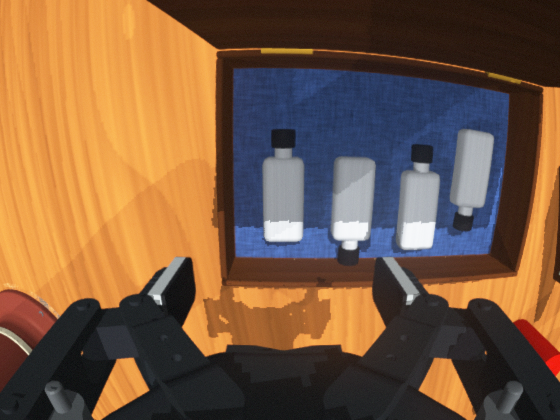

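```bash

python3 -m crank '{"angular":[[0,0,0],[0,0,0],[0,0,0],[0,0,0],[0,0,0],[0,0,0],[0,0,0],[0,0,0],[0,0,0],[0,0,0]],"linear":[[-0.039,0.0053,-0.01],[-0.039,0.0053,-0.01],[-0.039,0.0053,-0.01],[-0.039,0.0053,0],[-0.039,0.0053,0],[-0.039,0.0053,0],[-0.039,0.0053,0],[-0.039,0.0053,0],[-0.039,0.0053,0],[-0.039,0.0053,0]],"fingers":[-1,-1,-1,-1,-1,-1,-1,-1,-1,-1]}'
python3 -m crank '{"angular":[[0,0,7],[0,0,7],[0,0,7],[0,0,7],[0,0,7],[0,0,7],[0,0,7],[0,0,7],[0,0,7],[0,0,7]],"linear":[[0,0,0],[0,0,0],[0,0,0],[0,0,0],[0,0,0],[0,0,0],[0,0,0],[0,0,0],[0,0,0],[0,0,0]],"fingers":[-1,-1,-1,-1,-1,-1,-1,-1,-1,-1]}'
python3 -m crank '{"angular":[[0,0,7],[0,0,6],[0,0,0]],"linear":[[0,0,0],[0,0,0],[0,0,0]],"fingers":[-1,-1,-1]}'
python3 - <<'E'
from h import *
plan(.435,-.370,.2,-90)
w=cam("scene"); save(w,"s17",(90,100,440,360),2.2)
w=cam("top"); save(w,"t17",(110,110,460,300),2.2)
E
```

```text
t: 34.22
tool_pos: [0.4318, -0.2036, 0.2004]
ee_rot: [-2.351, -2.078, 0.003]
wrist_force: [1.0, -0.1, 0.3]
gripper_width: 0.0856
t: 35.05
tool_pos: [0.432, -0.2017, 0.2004]
ee_rot: [-3.121, -0.344, 0.007]
wrist_force: [-0.7, 0.4, -0.2]
gripper_width: 0.0854
t: 35.3
tool_pos: [0.4322, -0.2017, 0.2003]
ee_rot: [-3.141, 0.005, 0.008]
wrist_force: [-0.1, -0.1, -0.0]
gripper_width: 0.0851
tcp [ 0.4322 -0.2017  0.2003] jaw -90.2 q [-0.2   0.52  0.88  1.96 -0.5   0.9  -0.63] w 0.0851 F [-0.1 -0.1 -0. ] t 35.3
turn deg (tool) [-0.03  0.28 -0.17] rows 1.0
shift in now-axes [0.0033 0.1683 0.0002]  shift in final axes [0.0028 0.1683 0.0003]
```

View pics/s17.png

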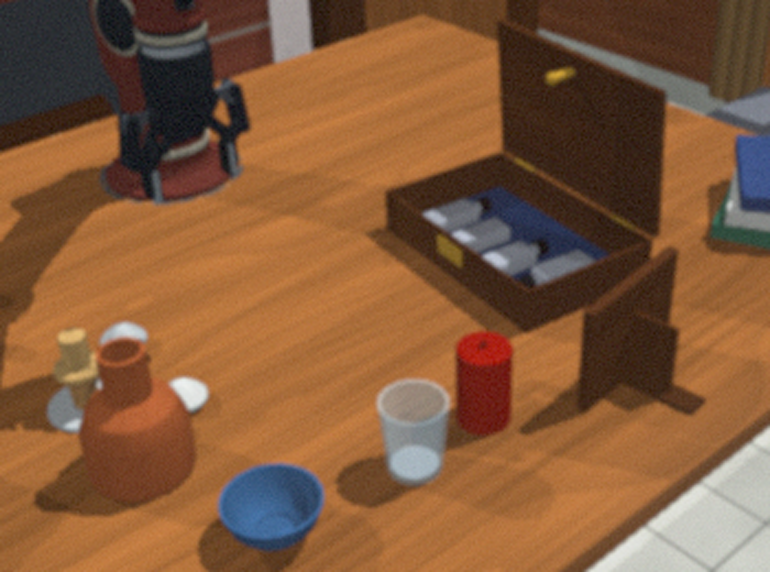

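View pics/t17.png

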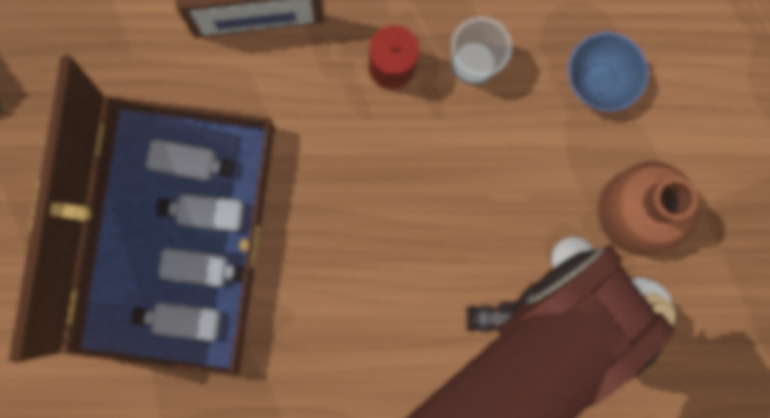

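```bash

python3 -m crank '{"angular":[[0,0,-7],[0,0,-7],[0,0,-7],[0,0,-7]],"linear":[[0,0,0],[0,0,0],[0,0,0],[0,0,0]],"fingers":[-1,-1,-1,-1]}'
python3 - <<'E'
from h import *
plan(.435,-.370,.2,-62)
E
```

```text
t: 35.73
tool_pos: [0.4328, -0.2023, 0.2018]
ee_rot: [-3.045, -0.771, 0.002]
wrist_force: [0.3, -0.9, -0.7]
gripper_width: 0.0856
tcp [ 0.4328 -0.2023  0.2018] jaw -61.6 q [-0.11  0.47  0.73  1.96 -0.41  0.87 -0.24] w 0.0856 F [ 0.3 -0.9 -0.7] t 35.73
turn deg (tool) [-0.05  0.05  0.42] rows 1.0
shift in now-axes [-0.0779  0.1486  0.0017]  shift in final axes [-0.0768  0.1491  0.0018]
```

```bash

python3 -m crank '{"angular":[[0,0,0],[0,0,0],[0,0,0],[0,0,0],[0,0,0],[0,0,0],[0,0,0]],"linear":[[-0.0156,0.0297,0],[-0.0156,0.0297,0],[-0.0156,0.0297,0],[-0.0156,0.0297,0],[-0.0156,0.0297,0],[0,0,0],[0,0,0]],"fingers":[-1,-1,-1,-1,-1,-1,-1]}'
python3 - <<'E'
from h import *
plan(.435,-.370,.2,-62)
w=cam("wrist"); save(w,"w18")
c=cam("top"); save(c,"t18",(330,170,470,290),5)
E
```

```text
t: 36.32
tool_pos: [0.4323, -0.3725, 0.2017]
ee_rot: [3.049, 0.754, -0.002]
wrist_force: [0.2, -0.1, -0.6]
gripper_width: 0.0856
tcp [ 0.4323 -0.3725  0.2017] jaw -62.2 q [ 0.25  0.6   0.69  1.71 -0.45  0.99  0.02] w 0.0856 F [ 0.2 -0.1 -0.6] t 36.32
turn deg (tool) [-0.01  0.09 -0.22] rows 1.0
shift in now-axes [ 0.0036 -0.0009  0.0017]  shift in final axes [ 0.0036 -0.0009  0.0017]
```

View pics/w18.png

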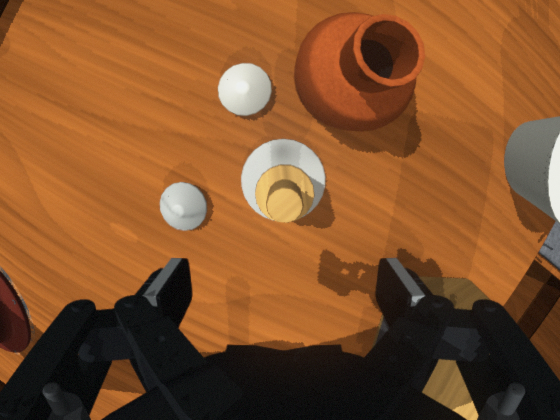

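View pics/t18.png

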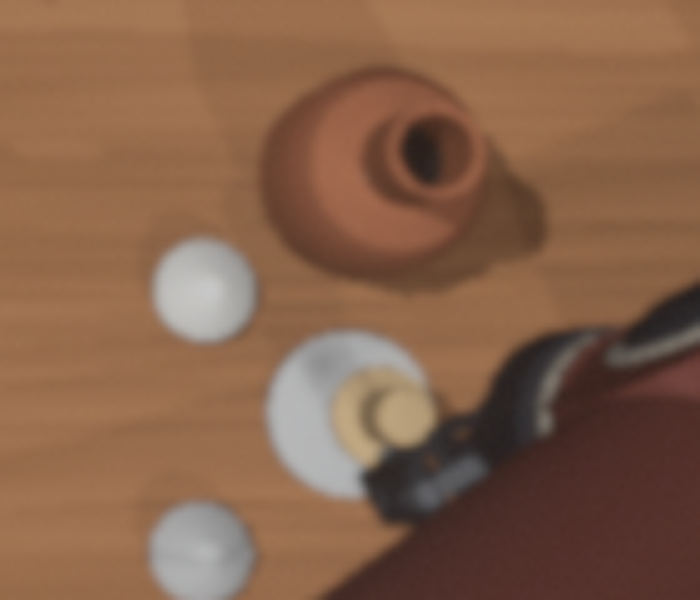

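```bash
python3 - <<'E'
from h import *
w=cam("wrist"); c=cam("top")
print("stop w",onz(w,285,204,.099).round(4),"t",onz(c,330+406/5-.4,170+416/5-.4,.099).round(4))
print("rim w",onz(w,389,51,.15).round(4),"t",onz(c,330+436/5-.4,170+152/5-.4,.15).round(4))
print("coaster w",onz(w,283.5,180,.006).round(4))
print(two(w,(285,204),c,(330+406/5-.4,170+416/5-.4)),two(w,(389,51),c,(416.8,200)))
s,p,R=pose();print(p)
E
```

```text
stop w [ 0.439  -0.3685  0.099 ] t [ 0.4353 -0.3704  0.099 ]
rim w [ 0.5649 -0.3726  0.15  ] t [ 0.5638 -0.3744  0.15  ]
coaster w [ 0.4402 -0.3662  0.006 ]
(array([ 0.43641422, -0.37068716,  0.09291032]), np.float64(0.003679519874171418)) (array([ 0.56281211, -0.37188957,  0.15649937]), np.float64(0.001069952121051341))
[ 0.43433647 -0.36838348  0.20183626]
```

```bash

python3 -m crank '{"angular":[[0,0,0],[0,0,0],[0,0,0],[0,0,0],[0,0,0]],"linear":[[0.003,-0.0005,0.02],[0,0,0.03],[0,0,0.02],[0,0,0],[0,0,0]],"fingers":[-1,-1,-1,-1,-1]}'
python3 - <<'E'
from h import *
plan(.437,-.369,.067,-62)
w=cam("wrist"); save(w,"w19")
E
```

```text
t: 36.93
tool_pos: [0.4364, -0.3668, 0.1318]
ee_rot: [-3.046, -0.761, 0.002]
wrist_force: [-0.4, 0.2, 0.0]
gripper_width: 0.0856
tcp [ 0.4364 -0.3668  0.1318] jaw -61.9 q [ 0.28  0.68  0.63  1.79 -0.52  0.85  0.07] w 0.0856 F [-0.4  0.2  0. ] t 36.93
turn deg (tool) [-0.14  0.03  0.06] rows 1.0
shift in now-axes [-0.0005  0.0024  0.0648]  shift in final axes [-0.0006  0.0022  0.0648]
```

View pics/w19.png

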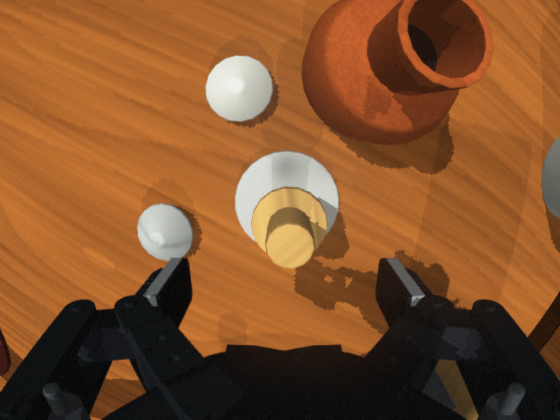

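```bash
python3 - <<'E'
from h import *
w=cam("wrist"); a=onz(w,290,245,.099); print(a); plan(a[0],a[1],.067,-62)
E
```

```text
[ 0.43736751 -0.3732443   0.099     ]
tcp [ 0.4371 -0.3687  0.1338] jaw -62.0 q [ 0.28  0.68  0.63  1.78 -0.52  0.84  0.07] w 0.0856 F [-0.1 -0.2  0.7] t 37.03
turn deg (tool) [ 0.14 -0.04  0.  ] rows 1.0
shift in now-axes [-0.002   0.004   0.0668]  shift in final axes [-0.0019  0.0041  0.0668]
```

```bash

python3 -m crank '{"angular":[[0,0,0],[0,0,0],[0,0,0],[0,0,0],[0,0,0],[0,0,0]],"linear":[[-0.0015,0.0035,0],[0,0,0.025],[0,0,0.025],[0,0,0.015],[0,0,0],[0,0,0]],"fingers":[-1,-1,-1,-1,-1,-1]}'
python3 - <<'E'
from h import *
plan(.437,-.372,.067,-62)
w=cam("wrist"); save(w,"w20")
E
```

```text
t: 37.53
tool_pos: [0.4368, -0.3728, 0.068]
ee_rot: [3.048, 0.758, 0.0]
wrist_force: [0.5, 0.1, -0.6]
gripper_width: 0.085
tcp [ 0.4368 -0.3728  0.068 ] jaw -62.1 q [ 0.33  0.77  0.56  1.82 -0.59  0.72  0.14] w 0.085 F [ 0.5  0.1 -0.6] t 37.53
turn deg (tool) [ 0.05  0.   -0.07] rows 1.0
shift in now-axes [ 0.0006 -0.0006  0.001 ]  shift in final axes [ 0.0006 -0.0006  0.001 ]
```

View pics/w20.png

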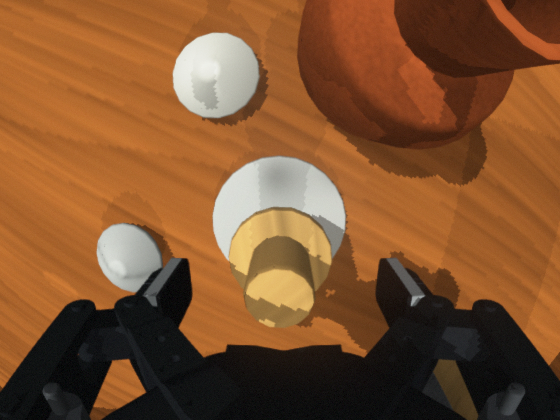

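```bash

python3 -m crank '{"angular":[[0,0,0],[0,0,0],[0,0,0],[0,0,0],[0,0,0],[0,0,0],[0,0,0],[0,0,0],[0,0,0],[0,0,0]],"linear":[[0,0,0],[0,0,0],[0,0,0],[0,0,0],[0,0,0],[0,0,0],[0,0,0],[0,0,0],[0,0,0],[0,0,0]],"fingers":[1,1,1,1,1,1,1,1,1,1]}'
python3 - <<'E'
from h import *
plan(.437,-.372,.067,-62)
w=cam("wrist"); save(w,"w21")
E
```

```text
t: 38.42
tool_pos: [0.4368, -0.3723, 0.068]
ee_rot: [3.048, 0.758, 0.001]
wrist_force: [-0.7, 1.9, 5.5]
gripper_width: 0.0284
tcp [ 0.4368 -0.3723  0.068 ] jaw -62.1 q [ 0.33  0.77  0.56  1.82 -0.6   0.72  0.14] w 0.0284 F [-0.7  1.9  5.5] t 38.42
turn deg (tool) [ 0.03 -0.03 -0.06] rows 1.0
shift in now-axes [ 0.0003 -0.0002  0.001 ]  shift in final axes [ 0.0003 -0.0002  0.001 ]
```

View pics/w21.png

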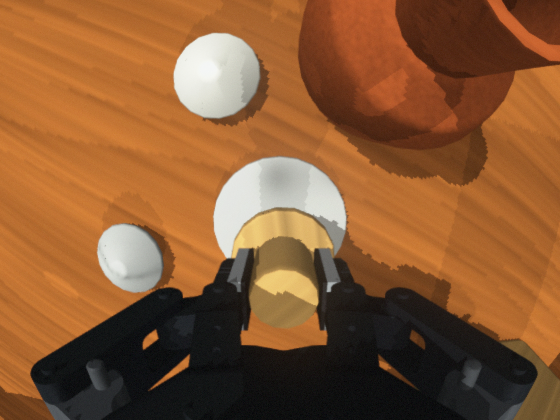

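```bash

python3 -m crank '{"angular":[[0,0,0],[0,0,0],[0,0,0],[0,0,0],[0,0,0],[0,0,0],[0,0,0],[0,0,0]],"linear":[[0,0,-0.01],[0,0,-0.03],[0,0,-0.03],[0,0,-0.03],[0,0,-0.03],[0,0,-0.03],[0,0,-0.02],[0,0,0]],"fingers":[1,1,1,1,1,1,1,1]}'
python3 - <<'E'
from h import *
plan(.5643,-.3735,.245,-62)
w=cam("wrist"); save(w,"w22")
c=cam("top"); print([onz(c,416.8,200,.15)])
save(c,"t22",(330,150,470,270),5)
E
```

```text
t: 39.13
tool_pos: [0.4378, -0.3746, 0.2524]
ee_rot: [3.041, 0.756, 0.008]
wrist_force: [0.2, -2.2, -0.9]
gripper_width: 0.0287
tcp [ 0.4378 -0.3746  0.2524] jaw -62.1 q [ 0.22  0.56  0.73  1.64 -0.41  1.09 -0.02] w 0.0287 F [ 0.2 -2.2 -0.9] t 39.13
turn deg (tool) [ 0.53 -0.16 -0.08] rows 1.0
shift in now-axes [0.1123 0.0582 0.0083]  shift in final axes [0.1123 0.0584 0.0074]
[array([ 0.56380127, -0.37441623,  0.15      ])]
```

View pics/w22.png

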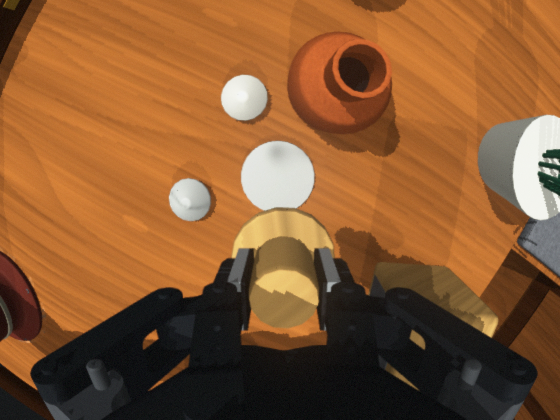

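View pics/t22.png

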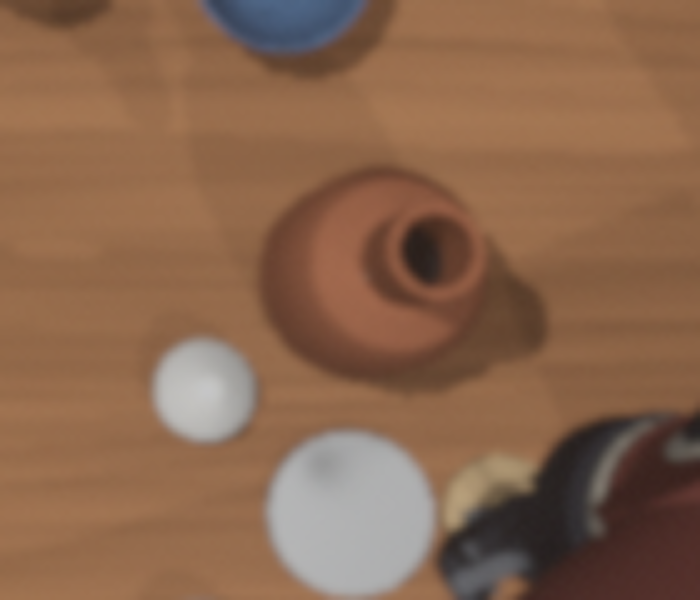

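```bash
python3 - <<'E'
from h import *
w=cam("wrist"); s,p,R=pose()
print(p, R[:,2].round(4))
print("rim",onz(w,361,67,.15).round(4))
a=onz(w,284,296,p[2]+.031); print("top",a.round(4),(R.T@(a-p)).round(4))
b=onz(w,284,248,p[2]-.009); print("flange ctr?",b.round(4))
plan(.564,-.374,.245,-62)
E
```

```text
[ 0.43619513 -0.37135978  0.24654983] [-0.0011  0.0014 -1.    ]
rim [ 0.5617 -0.3715  0.15  ]
top [ 0.4383 -0.3724  0.2775] [ 0.0014  0.0019 -0.031 ]
flange ctr? [ 0.4422 -0.3704  0.2375]
tcp [ 0.4362 -0.3714  0.2465] jaw -62.1 q [ 0.23  0.56  0.72  1.65 -0.41  1.09 -0.02] w 0.0286 F [ 0.6 -0.4 -1.2] t 39.28
turn deg (tool) [-0.1   0.02 -0.06] rows 1.0
shift in now-axes [0.1117 0.0622 0.0014]  shift in final axes [0.1116 0.0623 0.0015]
```

```bash

python3 -m crank '{"angular":[[0,0,0],[0,0,0],[0,0,0],[0,0,0],[0,0,0],[0,0,0],[0,0,0]],"linear":[[0.022,0.0123,0],[0.022,0.0123,0],[0.022,0.0123,0],[0.022,0.0123,0],[0.022,0.0123,0],[0,0,0],[0,0,0]],"fingers":[1,1,1,1,1,1,1]}'
python3 - <<'E'
from h import *
plan(.563,-.373,.225,-62)
w=cam("wrist"); save(w,"w23")
c=cam("top"); save(c,"t23",(330,130,470,250),5)
c=cam("scene"); save(c,"s23",(80,150,260,340),3.1)
E
```

```text
t: 39.87
tool_pos: [0.5631, -0.3734, 0.244]
ee_rot: [-3.044, -0.761, 0.006]
wrist_force: [-2.1, 0.0, -1.1]
gripper_width: 0.0289
tcp [ 0.5631 -0.3734  0.244 ] jaw -61.9 q [ 0.21  0.73  0.69  1.33 -0.46  1.25 -0.16] w 0.0289 F [-2.1  0.  -1.1] t 39.87
turn deg (tool) [-0.26  0.14  0.08] rows 1.0
shift in now-axes [ 0.0002 -0.0003  0.019 ]  shift in final axes [ 0.0001 -0.0004  0.019 ]
```

View pics/w23.png

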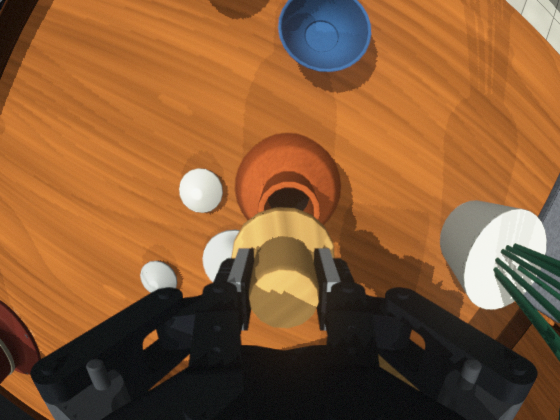

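View pics/s23.png

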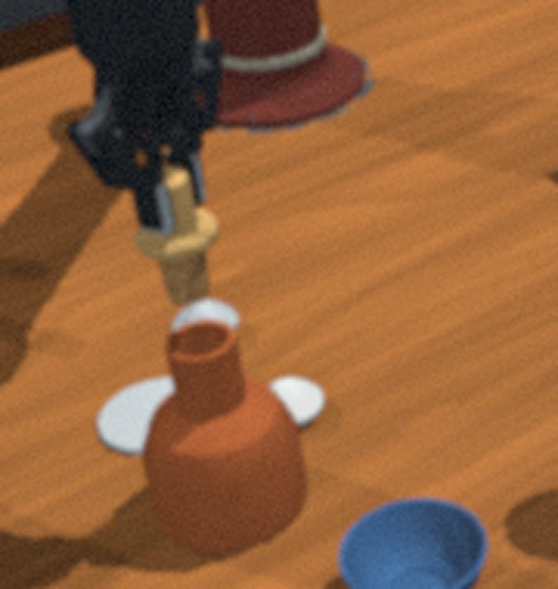

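```bash
python3 - <<'E'
from h import *
c=cam("scene"); w=cam("wrist"); s,p,R=pose(); print(p)
k=lambda x,y:(80+x/3.1-.34,150+y/3.1-.34)
print("rim",onz(c,*k(203,340),.15).round(4))
print("foot",onz(c,*k(190,298),p[2]-.062).round(4))
print("flange",onz(c,*k(178,238),p[2]-.062+.046).round(4))
print("exp foot px",(np.array(proj(c,np.array([.563,-.373,p[2]-.062])))-[80,150])*3.1, "exp rim", (np.array(proj(c,np.array([.563,-.373,.15])))-[80,150])*3.1)
print("wrist rim exp",proj(w,np.array([.563,-.373,.15])))
print("wrist rim ctr",onz(w,289,210,.15).round(4))
E
python3 - <<'E'
from h import *
c=cam("scene"); save(c,"s24",(110,190,180,275),8)
E
```

```text
[ 0.56110367 -0.37546111  0.24730346]
rim [ 0.5683 -0.3766  0.15  ]
foot [ 0.5666 -0.379   0.1853]
flange [ 0.5638 -0.3777  0.2313]
exp foot px [194.23695199 291.17039112] exp rim [202.68753896 333.41742505]
wrist rim exp (np.float64(280.73354732815335), np.float64(207.95906901895592))
wrist rim ctr [ 0.5645 -0.3793  0.15  ]
```

View pics/s24.png

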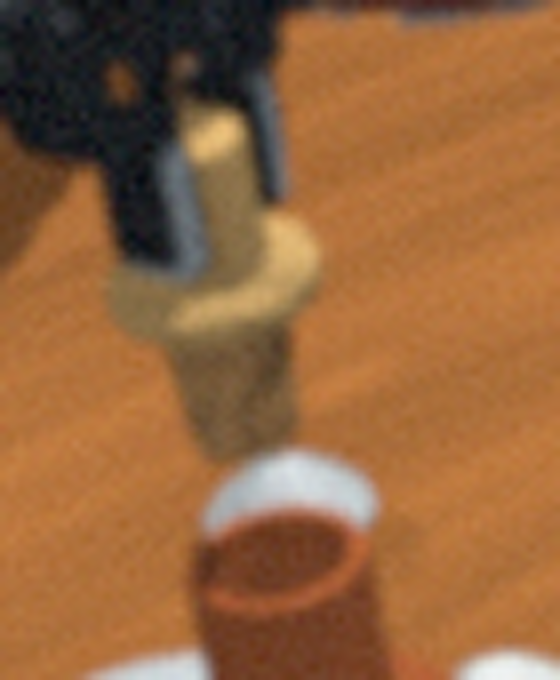

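```bash
python3 - <<'E'
from h import *
c=cam("scene"); s,p,R=pose(); z=.245
k=lambda x,y:(110+x/8-.44,190+y/8-.44)
print("rim",onz(c,*k(285,560),.15).round(4))
for zz in (.183,.187):print("foot",onz(c,*k(252,446),zz).round(4))
for zz in (.229,.232):print("flangeTop",onz(c,*k(214,275),zz+.008).round(4))
print("top",onz(c,*k(216,130),.183+.093).round(4))
r=np.array(proj(c,np.array([.563,-.373,.15])));f0=np.array(proj(c,np.array([.563,-.373,.183])));t0=np.array(proj(c,np.array([.563,-.373,.276])))
print("expected foot-rim px*8",(f0-r)*8,"seen",(252-285,446-560)," top-foot",(t0-f0)*8,"seen",(216-252,130-446))
E
```

```text
rim [ 0.5691 -0.3769  0.15  ]
foot [ 0.562  -0.3766  0.183 ]
foot [ 0.5676 -0.3789  0.187 ]
flangeTop [ 0.5629 -0.3778  0.237 ]
flangeTop [ 0.5675 -0.3798  0.24  ]
top [ 0.5621 -0.3695  0.276 ]
expected foot-rim px*8 [ -20.36149127 -101.79323823] seen (-33, -114)  top-foot [ -61.1876274  -305.89541065] seen (-36, -316)
```

```bash
python3 - <<'E'
from h import *
P=[]
for i in range(6): 
    c=ctrl.read_camera("top"); P.append(pose()[1])
print(np.mean(P,0).round(4),np.std(P,0).round(4))
E
```

```text
[ 0.5623 -0.375   0.2476] [0.0002 0.0001 0.0001]
```

```bash

python3 -m crank '{"angular":[[0,0,0],[0,0,0],[0,0,0],[0,0,0],[0,0,0]],"linear":[[0.0022,-0.001,0],[0,0,0.015],[0,0,0.015],[0,0,0.008],[0,0,0]],"fingers":[1,1,1,1,1]}'
python3 - <<'E'
from h import *
c=cam("scene"); save(c,"s25",(110,190,180,275),8)
plan(.5638,-.3733,.2,-62)
E
```

```text
t: 40.93
tool_pos: [0.5639, -0.3721, 0.2071]
ee_rot: [-3.046, -0.758, 0.003]
wrist_force: [0.3, -0.0, -1.4]
gripper_width: 0.0286
tcp [ 0.564  -0.3725  0.2085] jaw -62.0 q [ 0.21  0.76  0.67  1.38 -0.48  1.17 -0.15] w 0.0283 F [-0.5  0.1 -0.8] t 40.98
turn deg (tool) [-0.09  0.05 -0.04] rows 1.0
shift in now-axes [-0.0005  0.0006  0.0085]  shift in final axes [-0.0006  0.0006  0.0085]
```

View pics/s25.png

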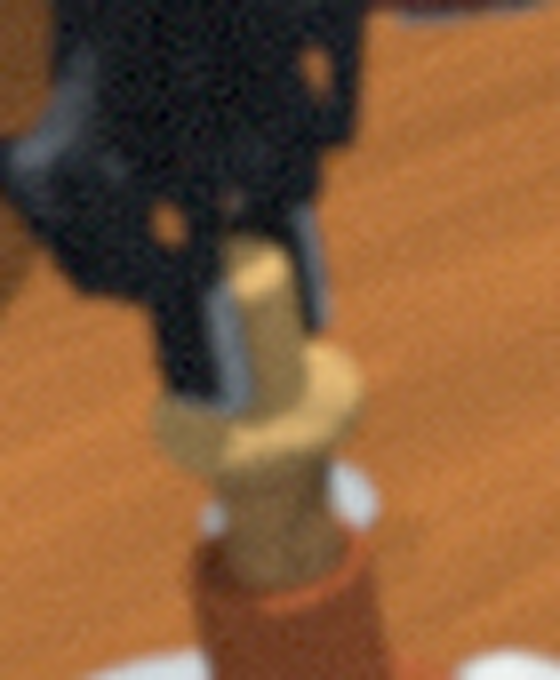

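```bash

python3 -m crank '{"angular":[[0,0,0],[0,0,0],[0,0,0]],"linear":[[0,0,0.008],[0,0,0.007],[0,0,0]],"fingers":[1,1,1]}'
python3 -m crank '{"angular":[[0,0,0],[0,0,0],[0,0,0]],"linear":[[0,0,0.006],[0,0,0.006],[0,0,0]],"fingers":[1,1,1]}'
```

```text
t: 41.23
tool_pos: [0.5639, -0.3729, 0.1931]
ee_rot: [-3.048, -0.758, 0.001]
wrist_force: [0.1, -0.7, -1.8]
gripper_width: 0.0285
t: 41.48
tool_pos: [0.5643, -0.3732, 0.1812]
ee_rot: [3.048, 0.758, -0.0]
wrist_force: [1.0, -1.0, -1.2]
gripper_width: 0.0285
```

No contact force yet, so it is going in freely. I go on down.

```bash

python3 -m crank '{"angular":[[0,0,0],[0,0,0],[0,0,0]],"linear":[[0,0,0.005],[0,0,0.004],[0,0,0]],"fingers":[1,1,1]}'
python3 -m crank '{"angular":[[0,0,0],[0,0,0],[0,0,0]],"linear":[[0,0,0.003],[0,0,0.002],[0,0,0]],"fingers":[1,1,1]}'
```

```text
t: 41.73
tool_pos: [0.5645, -0.3736, 0.1728]
ee_rot: [3.047, 0.758, 0.001]
wrist_force: [2.2, -2.8, -2.1]
gripper_width: 0.0282
t: 41.98
tool_pos: [0.5645, -0.3737, 0.1684]
ee_rot: [3.047, 0.758, 0.001]
wrist_force: [2.0, -3.1, -1.1]
gripper_width: 0.0287
```

```bash
python3 - <<'E'
from h import *
c=cam("scene"); save(c,"s26",(110,190,180,275),8)
c=cam("top"); save(c,"t26",(330,130,470,250),5)
plan(.5638,-.3733,.167,-62)
E
```

```text
tcp [ 0.5644 -0.3736  0.1685] jaw -62.1 q [ 0.21  0.79  0.65  1.43 -0.51  1.09 -0.12] w 0.0287 F [ 1.6 -3.4 -0.6] t 42.08
turn deg (tool) [ 0.09 -0.01 -0.06] rows 1.0
shift in now-axes [-0.0004 -0.0005  0.0015]  shift in final axes [-0.0004 -0.0005  0.0015]
```

View pics/s26.png

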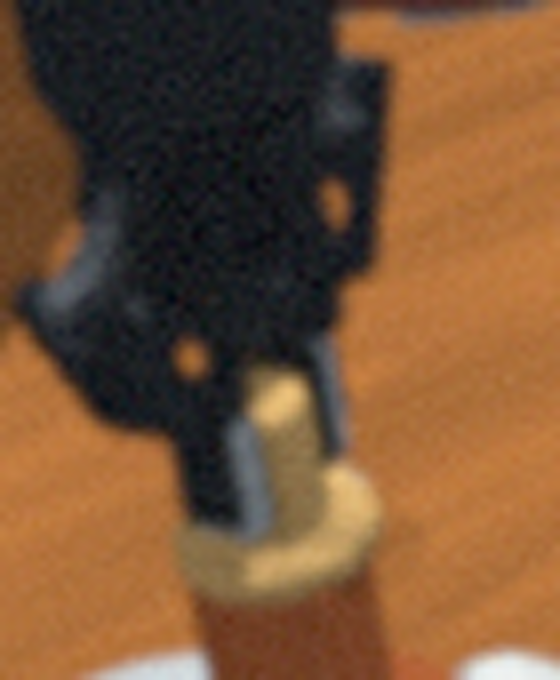

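Seated nearly home: the flange is at the rim. I press a few mm more and watch the force.

```bash

python3 -m crank '{"angular":[[0,0,0],[0,0,0],[0,0,0]],"linear":[[0,0,0.002],[0,0,0],[0,0,0]],"fingers":[1,1,1]}'
python3 -m crank '{"angular":[[0,0,0],[0,0,0],[0,0,0]],"linear":[[0,0,0.002],[0,0,0],[0,0,0]],"fingers":[1,1,1]}'
```

```text
t: 42.33
tool_pos: [0.5646, -0.3738, 0.1671]
ee_rot: [3.046, 0.758, 0.002]
wrist_force: [2.2, -3.0, 2.3]
gripper_width: 0.0288
t: 42.58
tool_pos: [0.5647, -0.3738, 0.1671]
ee_rot: [3.046, 0.758, 0.004]
wrist_force: [0.3, -1.7, 9.8]
gripper_width: 0.0285
```

Contact at 10 N with TCP 0.167, which is the predicted home height. I release and rise.

```bash

python3 -m crank '{"angular":[[0,0,0],[0,0,0],[0,0,0],[0,0,0],[0,0,0],[0,0,0]],"linear":[[0,0,-0.002],[0,0,0],[0,0,0],[0,0,0],[0,0,0],[0,0,0]],"fingers":[1,-0.5,-1,-1,-1,-1]}'
python3 -m crank '{"angular":[[0,0,0],[0,0,0],[0,0,0],[0,0,0],[0,0,0],[0,0,0],[0,0,0]],"linear":[[0,0,-0.02],[0,0,-0.03],[0,0,-0.03],[0,0,-0.03],[0,0,-0.02],[0,0,0],[0,0,0]],"fingers":[-1,-1,-1,-1,-1,-1,-1]}'
python3 - <<'E'
from h import *
c=cam("scene"); save(c,"s27",(90,190,220,320),5)
c=cam("wrist"); save(c,"w27")
plan(.5638,-.3733,.30,-62)
E
```

```text
t: 43.08
tool_pos: [0.5635, -0.3722, 0.1655]
ee_rot: [-3.046, -0.758, 0.002]
wrist_force: [0.1, 0.6, 0.5]
gripper_width: 0.0851
t: 43.67
tool_pos: [0.564, -0.3733, 0.2974]
ee_rot: [3.047, 0.758, 0.002]
wrist_force: [1.1, -0.1, 0.1]
gripper_width: 0.0853
tcp [ 0.5636 -0.3721  0.2947] jaw -62.1 q [ 0.21  0.69  0.71  1.25 -0.44  1.35 -0.19] w 0.0855 F [ 0.4  0.2 -0.1] t 43.77
turn deg (tool) [-0.18  0.05 -0.06] rows 1.0
shift in now-axes [-0.0004  0.0011 -0.0053]  shift in final axes [-0.0004  0.0011 -0.0053]
```

View pics/s27.png

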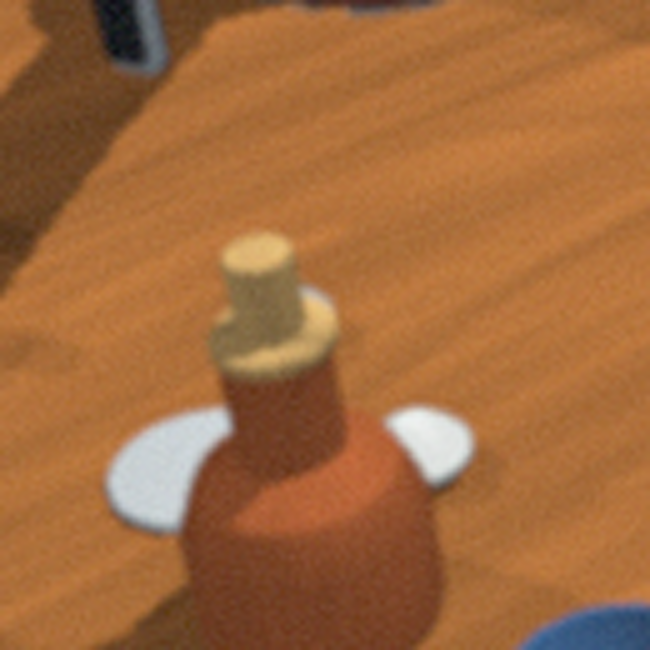

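View pics/w27.png

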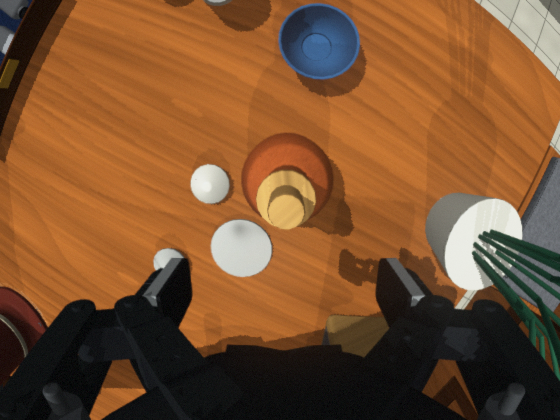

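```bash

python3 -m crank '{"angular":[[0,0,-7],[0,0,-7],[0,0,-7],[0,0,-7],[0,0,-7],[0,0,-7],[0,0,-7],[0,0,-6],[0,0,0]],"linear":[[0,0,-0.015],[0,0,-0.02],[0,0,-0.02],[0,0,-0.02],[0,0,0],[0,0,0],[0,0,0],[0,0,0],[0,0,0]],"fingers":[1,1,1,1,1,1,1,1,1]}'
python3 - <<'E'
from h import *
plan(.555,.41,.36,-7)
E
```

```text
t: 44.52
tool_pos: [0.5637, -0.3724, 0.3692]
ee_rot: [-2.349, -2.08, 0.0]
wrist_force: [0.5, -0.3, -0.5]
gripper_width: 0.0001
tcp [ 0.5637 -0.3724  0.3692] jaw -7.0 q [ 0.33  0.62  0.48  1.09 -0.27  1.49  0.63] w 0.0001 F [ 0.5 -0.3 -0.5] t 44.52
turn deg (tool) [-0.19 -0.15  0.04] rows 1.0
shift in now-axes [ 0.7756 -0.1034  0.0115]  shift in final axes [ 0.7755 -0.104   0.0092]
```

```bash

python3 -m crank '{"angular":[[0,0,0],[0,0,0],[0,0,0],[0,0,0],[0,0,0],[0,0,0],[0,0,0],[0,0,0],[0,0,0],[0,0,0]],"linear":[[0.04,-0.0053,0],[0.04,-0.0053,0],[0.04,-0.0053,0],[0.04,-0.0053,0],[0.04,-0.0053,0],[0.04,-0.0053,0],[0.04,-0.0053,0],[0.04,-0.0053,0],[0.04,-0.0053,0],[0.04,-0.0053,0]],"fingers":[1,1,1,1,1,1,1,1,1,1]}'
python3 -m crank '{"angular":[[0,0,0],[0,0,0],[0,0,0],[0,0,0],[0,0,0],[0,0,0],[0,0,0],[0,0,0],[0,0,0],[0,0,0]],"linear":[[0.0375,-0.005,0],[0.0375,-0.005,0],[0.0375,-0.005,0],[0.0375,-0.005,0],[0.0375,-0.005,0],[0.0375,-0.005,0],[0.0375,-0.005,0],[0.0375,-0.005,0],[0.0375,-0.005,0],[0.0375,-0.005,0]],"fingers":[1,1,1,1,1,1,1,1,1,1]}'
python3 -m crank '{"angular":[[0,0,0],[0,0,0]],"linear":[[0,0,0],[0,0,0]],"fingers":[1,1]}'
python3 - <<'E'
from h import *
plan(.555,.40,.235,-7)
c=cam("top"); save(c,"t28",(70,110,310,300),3)
c=cam("scene"); save(c,"s28",(230,0,450,270),2.6)
c=cam("wrist"); save(c,"w28")
E
```

```text
t: 45.35
tool_pos: [0.5597, 0.0327, 0.3702]
ee_rot: [-2.356, -2.076, 0.003]
wrist_force: [1.0, -0.2, 0.8]
gripper_width: -0.0002
t: 46.18
tool_pos: [0.5562, 0.4107, 0.3698]
ee_rot: [-2.356, -2.077, 0.004]
wrist_force: [0.6, 0.1, -0.3]
gripper_width: -0.0001
t: 46.35
tool_pos: [0.5552, 0.4121, 0.3679]
ee_rot: [-2.349, -2.083, 0.008]
wrist_force: [0.8, -0.6, 0.6]
gripper_width: -0.0001
tcp [0.5552 0.4121 0.3679] jaw -6.9 q [-0.84  0.64  0.38  1.03 -0.23  1.51 -0.63] w -0.0001 F [ 0.8 -0.6  0.6] t 46.35
turn deg (tool) [-0.25  0.15  0.14] rows 1.0
shift in now-axes [-0.0117  0.0019  0.1329]  shift in final axes [-0.012   0.0013  0.1329]
```

View pics/s28.png

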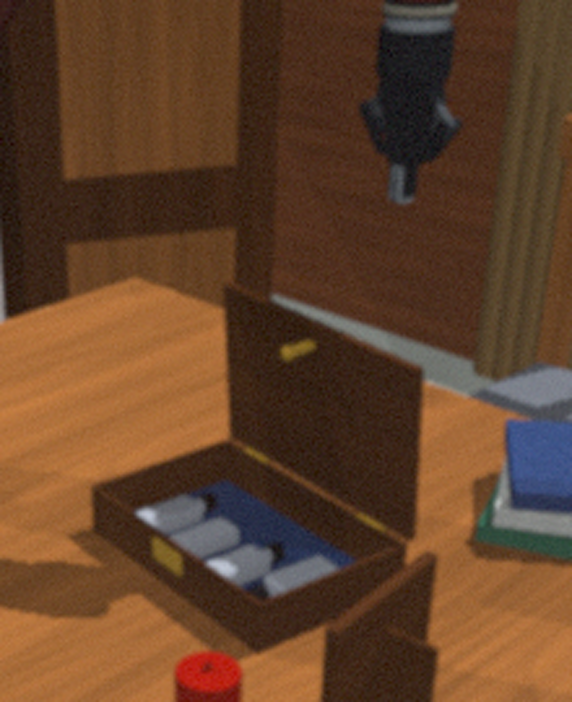

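View pics/t28.png

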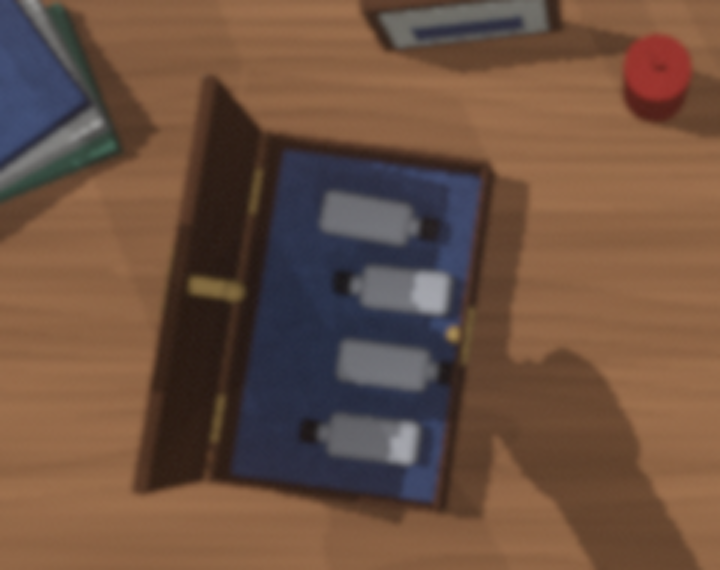

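View pics/w28.png

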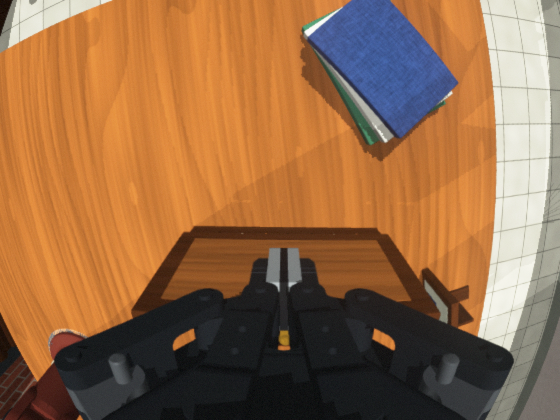

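```bash

python3 -m crank '{"angular":[[0,0,0],[0,0,0],[0,0,0],[0,0,0],[0,0,0],[0,0,0]],"linear":[[0,0,0.03],[0,0,0.035],[0,0,0.035],[0,0,0.033],[0,0,0],[0,0,0]],"fingers":[1,1,1,1,1,1]}'
python3 - <<'E'
from h import *
C=np.array([.531,.202]);ex=np.array([.122,.9925])
for th in (1.6,1.4,1.2,1.0):
  x=.101-.175*np.cos(th)+.023*np.sin(th); z=.0605+.175*np.sin(th)+.012*np.cos(th); print(th,(C+x*ex).round(4),round(z,4))
plan(.547,.330,.235,-7)
E
```

```text
t: 47.0
tool_pos: [0.5569, 0.4069, 0.2375]
ee_rot: [2.357, 2.077, -0.006]
wrist_force: [0.2, 0.7, 0.7]
gripper_width: 0.0001
1.6 [0.5468 0.3301] 0.2351
1.4 [0.5425 0.2952] 0.235
1.2 [0.5382 0.2606] 0.228
1.0 [0.5341 0.2276] 0.2142
tcp [0.5569 0.4069 0.2375] jaw -7.2 q [-0.85  0.7   0.37  1.29 -0.25  1.2  -0.6 ] w 0.0001 F [0.2 0.7 0.7] t 47.0
turn deg (tool) [-0.14  0.16 -0.22] rows 1.0
shift in now-axes [-0.0775 -0.0001  0.0027]  shift in final axes [-0.0775 -0.0004  0.0025]
```

Approach to contact, then push along the arc.

```bash

python3 -m crank '{"angular":[[0,0,0],[0,0,0],[0,0,0],[0,0,0],[0,0,0],[0,0,0],[0,0,0]],"linear":[[-0.025,0,0],[-0.025,0,0],[-0.02,0,0],[-0.01,0,0],[-0.01,0,0],[-0.01,0,0],[0,0,0]],"fingers":[1,1,1,1,1,1,1]}'
python3 - <<'E'
from h import *
plan(.5382,.2606,.228,-7)
c=cam("scene"); save(c,"s29",(230,0,450,270),2.6)
E
```

```text
t: 47.58
tool_pos: [0.5457, 0.3088, 0.2401]
ee_rot: [2.355, 2.078, 0.005]
wrist_force: [-0.7, -0.6, 0.1]
gripper_width: -0.0002
tcp [0.5457 0.3088 0.2401] jaw -7.2 q [-0.77  0.59  0.37  1.49 -0.23  1.1  -0.47] w -0.0002 F [-0.7 -0.6  0.1] t 47.58
turn deg (tool) [ 0.14 -0.13 -0.15] rows 1.0
shift in now-axes [-0.0488 -0.0015  0.012 ]  shift in final axes [-0.0487 -0.0016  0.0121]
```

View pics/s29.png

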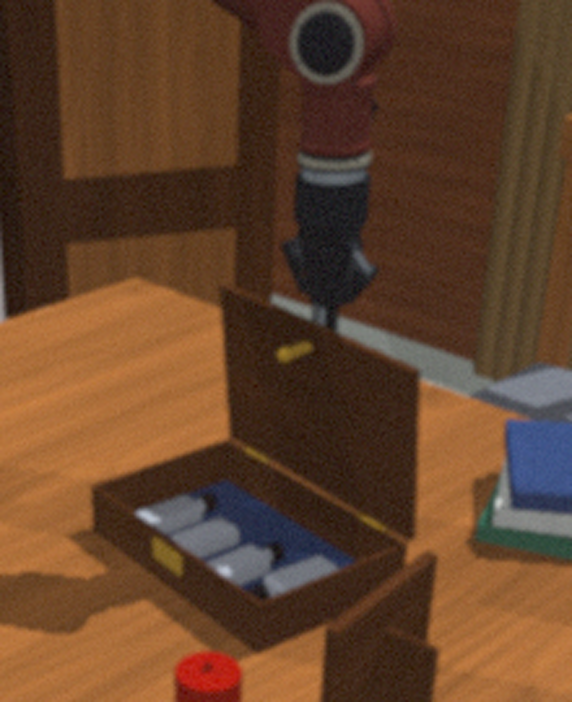

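```bash

python3 -m crank '{"angular":[[0,0,0],[0,0,0],[0,0,0],[0,0,0],[0,0,0],[0,0,0],[0,0,0],[0,0,0]],"linear":[[-0.012,0,0.002],[-0.012,0,0.003],[-0.012,0,0.003],[-0.013,0,0.004],[-0.011,0,0.004],[-0.011,0,0.005],[-0.011,0,0.005],[0,0,0]],"fingers":[1,1,1,1,1,1,1,1]}'
python3 - <<'E'
from h import *
plan(.5304,.1976,.194,-7)
c=cam("scene"); save(c,"s30",(230,0,450,270),2.6)
E
```

```text
t: 48.3
tool_pos: [0.5339, 0.2242, 0.2109]
ee_rot: [2.357, 2.075, -0.007]
wrist_force: [0.1, -0.1, 0.3]
gripper_width: 0.0003
tcp [0.5339 0.2242 0.2109] jaw -7.3 q [-0.67  0.55  0.37  1.67 -0.23  0.97 -0.34] w 0.0003 F [ 0.1 -0.1  0.3] t 48.3
turn deg (tool) [-0.13  0.23 -0.27] rows 1.0
shift in now-axes [-0.0268 -0.0001  0.017 ]  shift in final axes [-0.0269 -0.0003  0.0169]
```

View pics/s30.png

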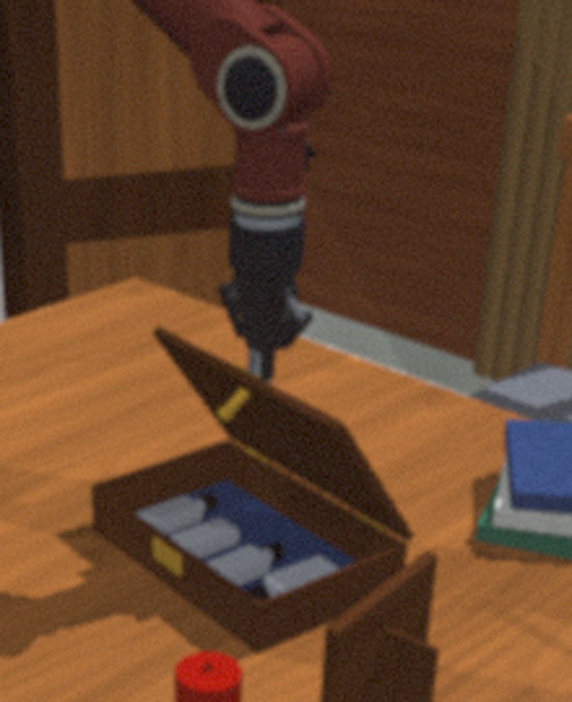

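The lid follows well, at about 0.9–1.0 rad. I go on along the arc.

```bash

python3 -m crank '{"angular":[[0,0,0],[0,0,0],[0,0,0],[0,0,0],[0,0,0],[0,0,0],[0,0,0]],"linear":[[-0.01,0,0.006],[-0.01,0,0.006],[-0.009,0,0.006],[-0.009,0,0.008],[-0.009,0,0.008],[-0.008,0,0.009],[0,0,0]],"fingers":[1,1,1,1,1,1,1]}'
python3 -m crank '{"angular":[[0,0,0],[0,0,0],[0,0,0],[0,0,0],[0,0,0],[0,0,0],[0,0,0]],"linear":[[-0.008,0,0.009],[-0.007,0,0.01],[-0.006,0,0.01],[-0.006,0,0.01],[-0.004,0,0.008],[-0.002,0,0.006],[0,0,0]],"fingers":[1,1,1,1,1,1,1]}'
python3 - <<'E'
from h import *
plan(.522,.130,.0725,-7)
c=cam("scene"); save(c,"s31",(230,0,450,270),2.6)
E
```

```text
t: 48.93
tool_pos: [0.5264, 0.1697, 0.1672]
ee_rot: [2.358, 2.076, -0.009]
wrist_force: [-0.5, -1.1, -0.6]
gripper_width: 0.0002
t: 49.52
tool_pos: [0.5231, 0.1395, 0.1151]
ee_rot: [-2.355, -2.079, 0.005]
wrist_force: [0.0, -0.0, 0.2]
gripper_width: 0.0001
tcp [0.5231 0.1395 0.1151] jaw -7.1 q [-0.51  0.61  0.32  1.88 -0.28  0.7  -0.15] w 0.0001 F [ 0.  -0.   0.2] t 49.52
turn deg (tool) [-0.14  0.12 -0.12] rows 1.0
shift in now-axes [-0.0095  0.0002  0.0426]  shift in final axes [-0.0096  0.0001  0.0426]
```

View pics/s31.png

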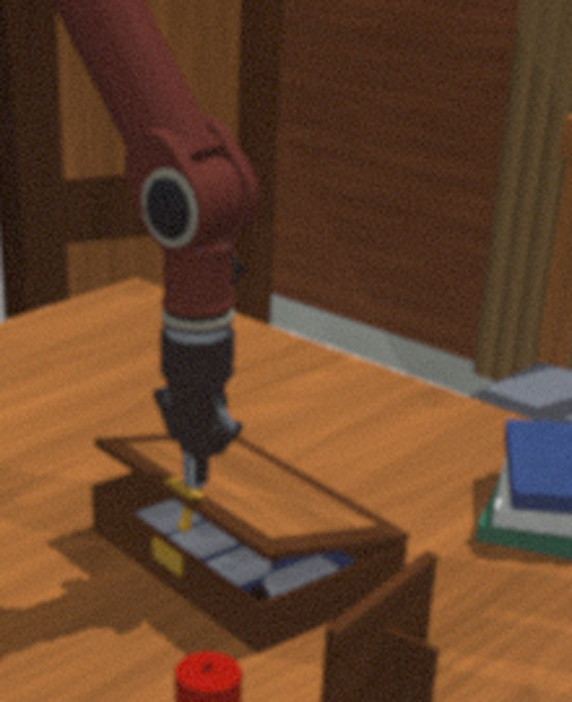

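```bash

python3 -m crank '{"angular":[[0,0,0],[0,0,0],[0,0,0],[0,0,0],[0,0,0],[0,0,0]],"linear":[[-0.008,0,0.004],[-0.007,0,0.005],[-0.004,0,0.006],[0,0,0.006],[0,0,0.004],[0,0,0]],"fingers":[1,1,1,1,1,1]}'
python3 -m crank '{"angular":[[0,0,0],[0,0,0],[0,0,0]],"linear":[[0,0,0.004],[0,0,0.003],[0,0,0]],"fingers":[1,1,1]}'
```

```text
t: 50.07
tool_pos: [0.5215, 0.1199, 0.0908]
ee_rot: [2.355, 2.077, -0.003]
wrist_force: [0.0, 0.1, -0.1]
gripper_width: -0.0001
t: 50.32
tool_pos: [0.5208, 0.1225, 0.0833]
ee_rot: [-2.352, -2.08, 0.002]
wrist_force: [-0.9, 0.2, -0.3]
gripper_width: 0.0001
```

```bash

python3 - <<'E'
from h import *
plan(.522,.120,.0725,-7)
c=cam("scene"); save(c,"s32",(250,120,400,260),5)
E
```

```text
tcp [0.5208 0.1225 0.0833] jaw -7.0 q [-0.46  0.65  0.29  1.92 -0.31  0.61 -0.1 ] w 0.0001 F [-0.9  0.2 -0.3] t 50.32
turn deg (tool) [-0.11 -0.   -0.03] rows 1.0
shift in now-axes [-0.0023  0.0015  0.0108]  shift in final axes [-0.0023  0.0015  0.0108]
```

View pics/s32.png

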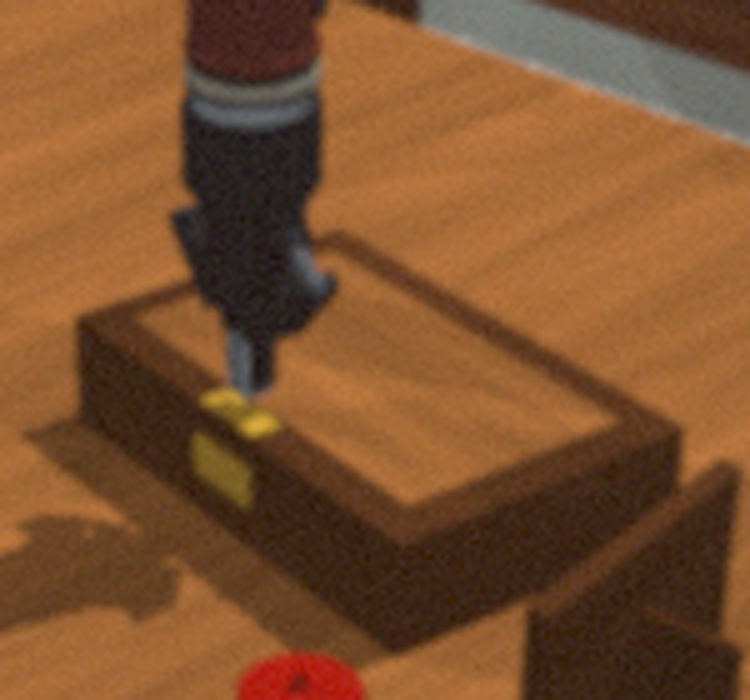

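```bash

python3 -m crank '{"angular":[[0,0,0],[0,0,0],[0,0,0],[0,0,0]],"linear":[[0,0,0.004],[0,0,0.003],[0,0,0],[0,0,0]],"fingers":[1,1,1,1]}'
python3 -m crank '{"angular":[[0,0,0],[0,0,0],[0,0,0]],"linear":[[0,0,0.003],[0,0,0],[0,0,0]],"fingers":[1,1,1]}'
```

```text
t: 50.7
tool_pos: [0.5213, 0.1221, 0.0769]
ee_rot: [-2.353, -2.08, 0.001]
wrist_force: [0.5, -0.8, 0.1]
gripper_width: 0.0001
t: 50.95
tool_pos: [0.5215, 0.122, 0.0742]
ee_rot: [-2.354, -2.08, 0.0]
wrist_force: [0.1, -0.1, 0.2]
gripper_width: -0.0001
```

```bash

python3 -m crank '{"angular":[[0,0,0],[0,0,0],[0,0,0]],"linear":[[0,0,0.003],[0,0,0],[0,0,0]],"fingers":[1,1,1]}'
python3 -m crank '{"angular":[[0,0,0],[0,0,0],[0,0,0]],"linear":[[0,0,0.003],[0,0,0],[0,0,0]],"fingers":[1,1,1]}'
```

```text
t: 51.2
tool_pos: [0.522, 0.122, 0.0725]
ee_rot: [2.354, 2.08, 0.002]
wrist_force: [-1.3, -0.4, 8.8]
gripper_width: -0.0
t: 51.45
tool_pos: [0.5221, 0.122, 0.0722]
ee_rot: [-2.354, -2.08, -0.004]
wrist_force: [-6.0, -0.3, 26.1]
gripper_width: -0.0001
```

```bash

python3 -m crank '{"angular":[[0,0,0],[0,0,0],[0,0,0],[0,0,0],[0,0,0],[0,0,0],[0,0,0],[0,0,0]],"linear":[[0,0,-0.02],[0,0,-0.035],[0,0,-0.035],[0,0,-0.035],[0,0,-0.035],[0,0,-0.035],[0,0,-0.02],[0,0,0]],"fingers":[1,1,1,1,1,1,1,1]}'
python3 - <<'E'
from h import *
plan(.522,.120,.3,-7)
c=cam("scene"); save(c,"s33",(90,100,440,360),2.2)
c=cam("top"); save(c,"t33")
E
```

```text
t: 52.12
tool_pos: [0.5244, 0.122, 0.2885]
ee_rot: [2.351, 2.077, 0.016]
wrist_force: [0.3, -0.3, 0.6]
gripper_width: -0.0003
tcp [0.5244 0.122  0.2885] jaw -7.1 q [-0.54  0.4   0.4   1.68 -0.17  1.09 -0.21] w -0.0003 F [ 0.3 -0.3  0.6] t 52.12
turn deg (tool) [ 0.59 -0.25 -0.07] rows 1.0
shift in now-axes [-0.0023 -0.002  -0.0115]  shift in final axes [-0.0023 -0.0022 -0.0115]
```

View pics/s33.png

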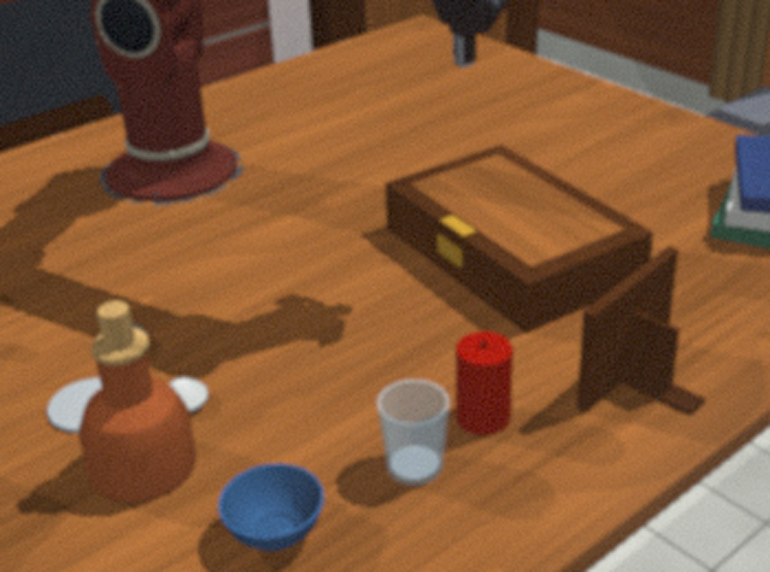

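View pics/t33.png

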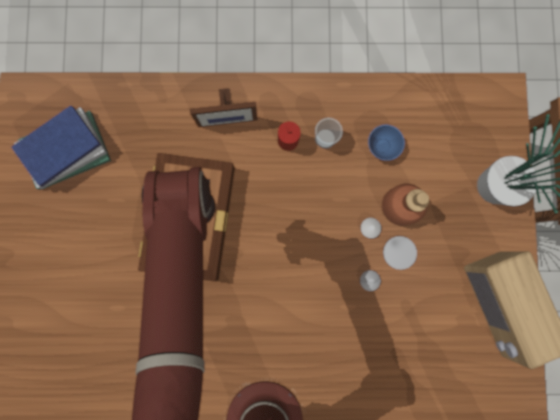

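```bash
python3 - <<'E'
from h import *
c=cam("scene");t=cam("top"); save(c,"s34",(110,180,190,260),7); save(t,"t34",(370,170,450,240),8)
E
```

```text
(no output)
```

View pics/s34.png

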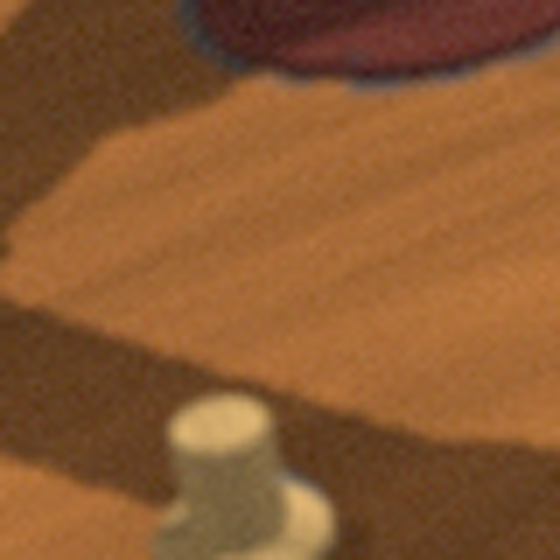

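View pics/t34.png

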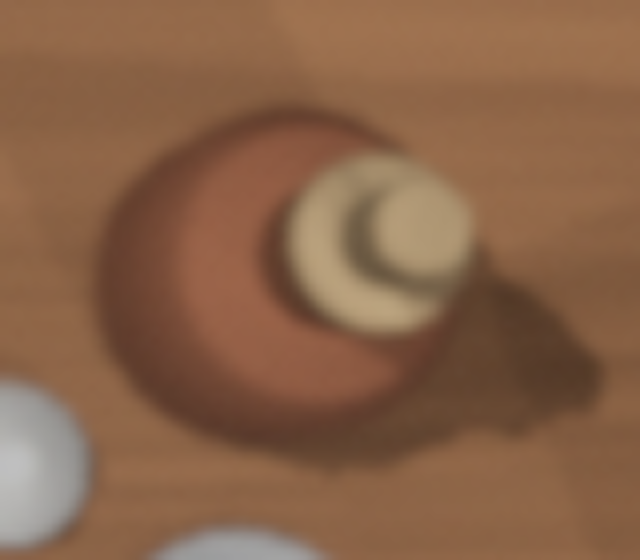

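```bash
python3 - <<'E'
from h import *
c=cam("scene");t=cam("top")
p=(110+221/7-.43,180+424/7-.43);q=(370+421/8-.44,170+231/8-.44)
print(two(c,p,t,q)); print(onz(t,*q,.198), onz(t,370+380/8-.44,170+243/8-.44,.158))
E
```

```text
(array([ 0.56221477, -0.37374935,  0.19482157]), np.float64(0.001025497638798609))
[ 0.56209076 -0.372256    0.198     ] [ 0.56305977 -0.37256199  0.158     ]
```

The stopper's grip top comes out at z 0.195 (0.198 expected), and its axis is upright over the neck. Handing in.

```bash
python3 -c "
from cell import ctrl
print(ctrl.sign_off())"
```

```text
the job is handed in; nothing more can be done
None
```

I handed the job in at about 52 s. The hand-in gives no verdict, so the results below rest on my own checks.

- **Flasks:** all four lie side by side in the case, none on another. The last pictures before the lid came down showed each one flat. The third flask brushed the case wall and met about 16 N on the way down. Its cap ended close to the catch-side wall.
- **Stopper:** it went into the neck and met 10 N at the height worked out for home. Afterwards two views put the top of its grip at z 0.195 against 0.198 expected, with flange and grip centres within about 1 mm of each other, so it stands upright. In the top view the decanter stood upright and had not visibly moved.
- **Lid:** I pushed it over from behind and it went past its catch. A final press met 26 N with the fingertips at 0.072 m, which is the shut height of 0.0725. The lid still looked shut after the arm had moved away.

No check failed. The TCP readings and the camera estimates differed by 2–4 mm at times; I averaged these before inserting the stopper. I saw no flask knocked aside and the other things where they had been, and the arm was clear of everything at the end.

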